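# Unscrew the dust cap and pack the gauges for calibration

### The arm

A 6-joint arm with a two-finger parallel gripper is mounted at the origin on the work surface; the furniture and walls round the work are solid. World frame = base frame: x ahead of the robot, y to its left, z up, the work surface at z = 0. Lengths are in mm, angles in rad, forces in N, time in s.
With the tool pointing down it reaches from about 350 to 850 mm from the base axis. Payload 8.1 kg.
Tool frame: the origin (TCP) lies between the finger pads; the fingertips stand 8 mm ahead of it and the grasp point (between the pads) lies 11 mm behind it; z points along the fingers, y is the direction in which the jaws open and shut (so a half turn about z gives the same grasp; the last joint's range is limited). The gripper opens to 85 mm and grips with 20 to 120 N. Pads are 22 mm wide; open, the fingers measure 114 mm over their backs; the gripper's body (76 mm by 85 mm) begins 54 mm behind the grasp point. The pads swing forward as they close: fully open they stand 13 mm farther back than shut.
Start: joints at [1.065, 0.13, 1.488, -0, 1.523, -0.085], TCP at [245.074, 547.671, 239.292] pointing down, gripper open.
Joint ranges: [-2.96, 2.96], [-0.89, 2.26], [0.02, 2.5], [-1.34, 4.48], [0, 2.73], [-2.66, 2.66]. Speed limits (rad/s): [2.39, 2.39, 2.79, 3.14, 3.14, 3.14].

### API

Orientations are given as a rotation vector (axis times angle).
In Python, from workcell import status, eyes, bot gives the robot as it stands. The module is installed in compiled form; this text tells all that it offers.
- The arm moves only by the shell command python3 -m handwheel 'ROWS' [FORCE]. ROWS is JSON, a list of rows, each an object of numbers: "tx", "ty", "tz": the shift along the tool's x, y, z in m; "ax", "ay", "az": the turn, a rotation vector about the tool's x, y, z in degrees; "fingers": the closure, from -1 (fully open) to 1 (shut), so that 0 is half open. In form: [{"tx": .., "ty": .., "tz": .., "ax": .., "ay": .., "az": .., "fingers": ..}, ...]. A call has 1 to 12 rows; each row is the pose to reach, as a shift and turn from the pose commanded when the call began, along the tool's axes at that moment; what a row does not reach only later rows make up. A row lasts 1/12 s, in which the tool goes at most 41.7 mm and 7.16 degrees, less where a joint would pass 70% of its speed; a pose out of reach is approached as far as the arm can. A call with a gripper value outside its range is refused whole. The fingers move at their own pace and stop on an object; FORCE is the grip in N (left out, the last holds). Time passes only in rows, so rows that repeat a pose let the fingers close. It gives the time, the measured TCP pose, the force and the opening at its end, in the units of the state.
- status.get_obs(): the state, without advancing time (a new reading comes with each control period).
- eyes.snapshot(name): name is "side" or "top" or "wrist"; returns the picture (400x640x3 uint8, blue, green, red); there is no depth.
- eyes.get_calibration(name): a dict with "mtx" (3x3 intrinsics, pixels), "world_from_camera" (4x4, takes a point from camera to world coordinates). Camera axes: x right, y down, z forward; pixel columns grow to the right and rows downward; lengths in mm; the calibration is good to about 2 mm. A picture is of the moment at which its call begins: read the wrist's pose just before it. get_calibration takes no time and is no camera call; for the wrist camera it gives the pose at the moment of the call.
- bot.job_done(): hands the job in, once; it reports no verdict.
The state is a dict: "t": time; "joint_pos": joint angles; "joint_velocities": joint speeds; "joint_efforts": joint torques, N m; "tool_pos": TCP position; "tool_rot": TCP orientation; "ft_force": force on the tool from outside, world axes, zero at the start; "ft_torque": the same for the moment, N m; "gripper_width": finger opening in mm.
Only numpy, scipy, OpenCV 4.12 (cv2) and the standard library are available. Lean on these libraries where they do the work, as an engineer would, in place of code of your own. Each camera call takes 0.05 s, during which the arm holds its last target. There are 200 camera calls.

### The job

The gauges are going out for calibration. Unscrew the dust cap from the bench stand, lift it clear and stand it mouth down on the bench away from the stand; then stand the setting master upright in its pocket in the case, lay every ring gauge and plug gauge that is out on the bench flat in its own pocket, and press the case lid shut until the catch snaps. Do not knock the master over, and leave the marker and the tape roll where they are.

Things in the scene. Friction and masses are not known exactly. Their poses are not given: they have to be found in the camera images.
- stand_top (a point): Bench stand, bolted down: dark steel flange 84 mm across, 8 mm thick, with a threaded steel boss 47 mm across whose flat top (2 mm rim) is 40 mm above the bench. Point at the centre of that top, z along the thread axis. Right-hand thread: the cap unscrews counter-clockwise seen from above, rises 7 mm a turn and lets go after about 2.25 turns, 16 mm up
- cap_center (a point): Aluminium dust cap screwed on the stand over the master: an upside-down cup 59 mm across (12 faint flats), 86 mm tall, 50 mm inside, 0.11 kg. Point at its centre, half-way up, z up along its axis. Screwed home its top is 94 mm above the bench; it stays at any turn it is left. The master under it reaches 83 mm, so once loose the cap must go straight up 70 mm more to clear it
- master_center (a point): Setting master, a solid stepped steel cylinder 43 mm tall and 30 mm across its lower 24 mm (narrower above), 0.23 kg, standing on the stand under the cap. This point is its centre, half-way up; z up along its axis. Hold it round the lower part
- ring_large_center (a point): Large ring gauge, a steel ring 46 mm across and 14 mm high lying flat on the bench (may be absent); hold it across the rim. Point at its centre, half-way up, z along its axis
- ring_small_center (a point): Small ring gauge, a steel ring 34 mm across and 12 mm high lying flat on the bench (may be absent); hold it across the rim. Point at its centre, half-way up, z along its axis
- plug_center (a point): Plug gauge, a steel double-ended gauge lying on the bench, 98 mm long along its own y axis, its six-sided handle (from 25 mm behind to 37 mm ahead of this point) 18 mm across corners and 16 mm across flats (may be absent). Point at its centre, half-way up; it may lie on any of its flats, so its own z need not be up
- case: Grey hinged gauge case fixed on the bench, 156 mm (x) by 222 mm (y), walls 5 mm thick and 52 mm high. Origin at the centre of its underside, x from the catch (front) towards the hinge (back), y to its left, z up. Inside is a black insert with four rectangular pockets 9 mm deep; pocket floors are 5 mm and the insert's top 14 mm above the bench
- ring_large_pocket (a point): Centre of the floor of the large ring's pocket, 56 by 56 mm, back left in the case; axes as the case
- ring_small_pocket (a point): Centre of the floor of the small ring's pocket, 44 by 44 mm, back middle in the case; axes as the case
- master_pocket (a point): Centre of the floor of the setting master's pocket, 42 by 42 mm, back right in the case; axes as the case
- plug_pocket (a point): Centre of the floor of the plug gauge's pocket, 30 mm (x) by 110 mm (y), at the front of the case; axes as the case. The plug lies along y, either way round
- lid (a joint): Lid angle, rad: 0 shut, grows as it opens upward and back, stop at 1.9. A stiff hinge holds it where it is left (up to 3 N at the front edge moves it). Pushed down it stops on the catch at about 0.055 rad; about 8 N at the front edge takes it past the spring catch and it snaps to 0
- lid_hinge (a point): Point on the lid's hinge axis, at the middle of the back of the case, 52 mm above the bench. The lid is a plate 10 mm thick (underside level with the hinge when shut), 222 mm wide, reaching 160 mm from the hinge, with a steel tab 36 mm wide in the middle of its front edge that hangs 15 mm below it
- lid_front (a point): Middle of the lid's front edge, on its outer (top) face; it swings with the lid 160 mm from the hinge
- marker: Black marker pen, 133 mm long, on the bench; origin at its underside. Not to be moved
- tape_roll: Roll of tape lying flat, 66 mm across, 18 mm high; origin at its underside. Not to be moved
Mind the look-alikes: they are no part of the job. There is more than one size of the part that bears cap_center; the job needs the largest.

How it is judged (in metres and radians):
On the way, in this order (a step that is already met when the one before it is completed fails the run):
1. the cap is unscrewed, lifted clear and stands mouth down on the bench away from the stand (horizontal distance between cap_center and stand_top above 0.07 m and height (world z) of cap_center between 0.039 and 0.049 m and angle between cap_center's own z axis and vertical below 0.15 rad and linear speed of cap below 0.02 m/s), for 0.2 s.
2. the master and every gauge that was out lie in their own pockets (z of master_center in the frame of master_pocket below 0.0275 m and horizontal distance between master_center and master_pocket below 0.012 m and angle between each of master_center, ring_large_center, ring_small_center's own z axis and vertical below 0.15 rad and z of ring_large_center in the frame of ring_large_pocket below 0.013 m and horizontal distance between ring_large_center and ring_large_pocket below 0.012 m and z of ring_small_center in the frame of ring_small_pocket below 0.012 m and horizontal distance between ring_small_center and ring_small_pocket below 0.012 m and z of plug_center in the frame of plug_pocket below 0.014 m and horizontal distance between plug_center and plug_pocket below 0.012 m and angle between the y axis of plug_center and the y axis of plug_pocket, either way round below 0.15 rad), for 0.2 s.
At the end, for the whole second after the job is handed in: Cap mouth down on the bench, upright, its axis over 70 mm from the stand's; master and every gauge present on the floor of its own pocket, level, within 12 mm of its centre (plug along it); lid shut past its catch (under 0.02 rad); cap and master at rest (all of step 1 and all of step 2 and value of joint lid below 0.02 rad and linear speed of master below 0.02 m/s); the robot touches nothing.
It fails at once if the setting master is tipped over (angle between master_center's own z axis and vertical above 0.7 rad).
It fails at once if the marker or tape roll is moved more than 25 mm (distance of any of marker, tape_roll from where it was at the start of the episode above 0.025 m).
Of ring_large, ring_small, plug only 2 to 3 are there at a start; the rules pass over those that are not, and their reading is None.
At some moment in a run one of ring_large, ring_small may be knocked a few centimetres aside while the robot is not near it.
It also fails if it takes over 210 s, if anything falls off the work surface, if the arm or the gripper's body presses on something with over 40 N, if the wrist force passes 120 N, or if a joint passes its speed limit or range.

## Working session

There is one attempt and no reset: what is moved stays moved. The work goes in short steps, Python scripts to look and compute and a shell command to move; the robot and the scene stay as the last step left them, time stands still between calls to the robot, and variables do not carry over. Pictures are saved under pics/ and viewed, about 12 in all and at most 16, crops included, and the job is handed in when it is done.

```bash
mkdir -p pics
python3 - <<'E'
from workcell import status,eyes
import cv2,numpy as np
print(status.get_obs())
for n in("top","side"):
    im=eyes.snapshot(n);cv2.imwrite(f"pics/{n}0.png",im)
    c=eyes.get_calibration(n);print(n,np.round(c["mtx"],1).tolist(),np.round(c["world_from_camera"],3).tolist())
c=eyes.get_calibration("wrist");print(np.round(c["mtx"],1).tolist(),np.round(c["world_from_camera"],3).tolist())
E
```

```text
{'t': 0.0, 'joint_pos': array([ 1.06459165e+00,  1.31135739e-01,  1.48932102e+00, -1.40491909e-05,
        1.52299846e+00, -8.53612085e-02]), 'joint_velocities': array([-0.00039197, -0.00135717, -0.00056029, -0.00206583, -0.00205321,
       -0.00031035]), 'joint_efforts': array([ 9.76983720e-04, -5.69421351e+01, -5.00540113e+01, -1.09736295e-04,
        1.53697422e-02,  1.56261990e-05]), 'tool_pos': array([244.81313235, 547.1797932 , 238.23669024]), 'tool_rot': array([-6.56079936e-01, -3.07177946e+00,  2.80460586e-03]), 'ft_force': array([-0.14189644, -0.4363295 , -0.06481682]), 'ft_torque': array([-0.00783739, -0.06717305,  0.06464772]), 'gripper_width': 85.38183393033283}
top [[455.8, 0.0, 322.5], [0.0, 455.8, 203.8], [0.0, 0.0, 1.0]] [[-0.024, -0.998, 0.059, 450.314], [-1.0, 0.024, 0.0, 18.755], [-0.002, -0.059, -0.998, 1199.9], [0.0, 0.0, 0.0, 1.0]]
side [[416.4, 0.0, 319.7], [0.0, 416.4, 198.7], [0.0, 0.0, 1.0]] [[-0.99, -0.115, 0.085, 470.029], [-0.143, 0.806, -0.574, 546.9], [-0.003, -0.581, -0.814, 859.523], [0.0, 0.0, 0.0, 1.0]]
[[283.3, 0.0, 317.3], [0.0, 283.3, 195.7], [0.0, 0.0, 1.0]] [[0.407, 0.877, 0.256, 179.936], [0.913, -0.391, -0.115, 576.301], [-0.001, 0.281, -0.96, 372.597], [0.0, 0.0, 0.0, 1.0]]
```

View pics/top0.png

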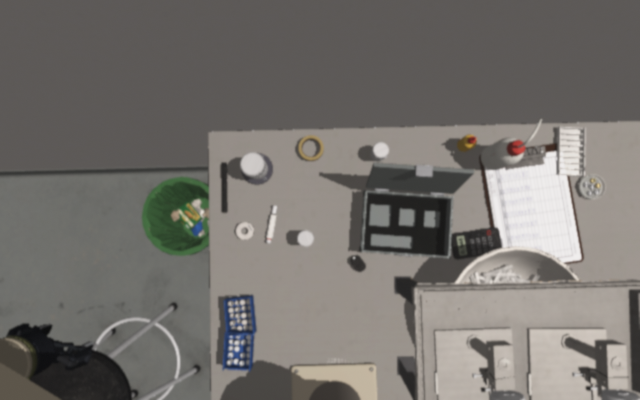

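View pics/side0.png

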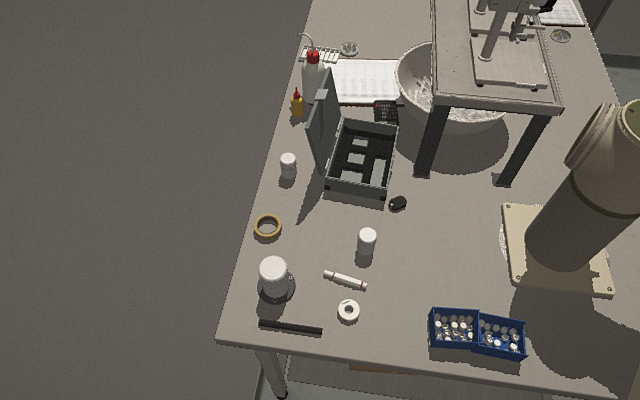

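Top view shows the candidates. For the cap: tall one on the dark flange at (252,166), plain small caps at (305,238) and (380,150). For the ring: white ring (245,230), tape (310,148). For the plug: (271,224), with the marker at (224,188). The cap on the flange fits the description. I'll check it in one close crop.

```bash
cat > h.py <<'E'
from workcell import status,eyes
import cv2,numpy as np
from scipy.spatial.transform import Rotation as R
def ray(name,uv,z,cal=None):
    c=cal or eyes.get_calibration(name);T=np.array(c["world_from_camera"])
    d=T[:3,:3]@np.linalg.inv(c["mtx"])@[uv[0],uv[1],1]
    return T[:3,3]+d*(z-T[2,3])/d[2]
def proj(name,p,cal=None):
    c=cal or eyes.get_calibration(name);T=np.array(c["world_from_camera"])
    q=np.array(c["mtx"])@(T[:3,:3].T@(np.array(p)-T[:3,3]));return q[:2]/q[2]
def tool():
    o=status.get_obs();return o["tool_pos"],R.from_rotvec(o["tool_rot"]).as_matrix()
def togo(p):
    "shift in tool axes (m) to world point p for TCP, plus tool axes"
    t,M=tool();return np.round(M.T@(np.array(p)-t)/1000,4)
E
python3 - <<'E'
from h import *
t=cv2.imread("pics/top0.png")[130:270,205:470];s=cv2.imread("pics/side0.png")[90:340,230:430]
cv2.imwrite("pics/c1.png",cv2.resize(t,None,fx=3,fy=3,interpolation=cv2.INTER_CUBIC))
for n,uv,z in[("cap",(252,164),94),("cap flange",(258,169),8),("ring",(245,230),14),("plug",(271,224),16),("smallcap",(305,238),60),("tape",(310,148),18),("marker",(224,188),10),("case fl",(364,251),52),("case fr",(449,254),52),("case bl",(367,193),52),("case br",(452,196),52),("lidfront",(425,166),150)]:
    print(n,np.round(ray("top",uv,z)))
print("side",np.round(ray("side",(272,262),94)),np.round(ray("side",(349,309),14)),np.round(ray("side",(346,280),9)))
print(tool())
E
```

```text
cap [617. 189.  94.]
cap flange [616. 187.   8.]
ring [457. 222.  14.]
plug [471. 154.  16.]
smallcap [433.  65.  60.]
tape [667.  48.  18.]
marker [568. 276.  10.]
case fl [397. -82.  52.]
case fr [ 384. -295.   52.]
case bl [543. -94.  52.]
case br [ 530. -308.   52.]
lidfront [ 594. -221.  150.]
side [624. 177.  94.] [457. 223.  14.] [471. 156.   9.]
(array([244.84567831, 547.25146151, 238.33173706]), array([[-9.12765577e-01,  4.08482988e-01, -8.06288258e-04],
       [ 4.08483758e-01,  9.12764446e-01, -1.44413650e-03],
       [ 1.46046061e-04, -1.64751375e-03, -9.99998632e-01]]))
```

View pics/c1.png

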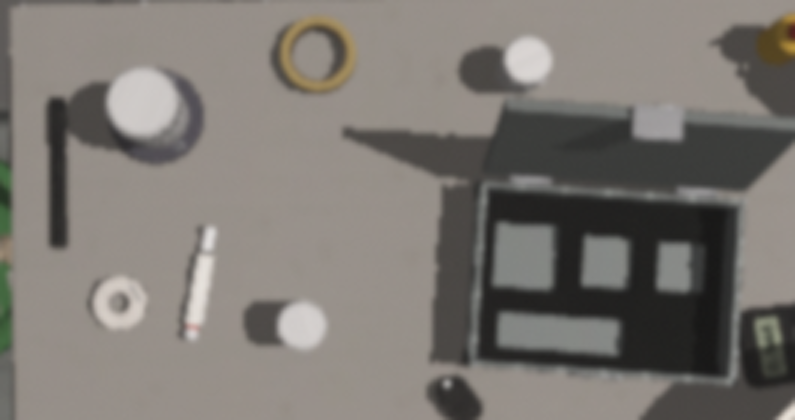

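Crop: the cap is at crop (143,103), on the stand's dark flange. It is the largest and the only one on a stand, so the choice holds. The ring at (120,302) is about 47 mm across, so it is the large one, and no small ring is visible. The plug is at (199,283), its pocket at (558,334). Moving above the cap, winding j6 clockwise on the way.

```bash
python3 -m handwheel '[{"tx":-0.485,"ty":-0.176,"az":80,"fingers":-1},{"tx":-0.485,"ty":-0.176,"az":80,"fingers":-1},{"tx":-0.485,"ty":-0.176,"az":80,"fingers":-1},{"tx":-0.485,"ty":-0.176,"az":80,"fingers":-1},{"tx":-0.485,"ty":-0.176,"az":80,"fingers":-1},{"tx":-0.485,"ty":-0.176,"az":80,"fingers":-1},{"tx":-0.485,"ty":-0.176,"az":80,"fingers":-1},{"tx":-0.485,"ty":-0.176,"az":80,"fingers":-1},{"tx":-0.485,"ty":-0.176,"az":80,"fingers":-1},{"tx":-0.485,"ty":-0.176,"az":80,"fingers":-1},{"tx":-0.485,"ty":-0.176,"az":80,"fingers":-1},{"tx":-0.485,"ty":-0.176,"az":80,"fingers":-1}]' 60
python3 -c "
from h import *
o=status.get_obs();print(o['joint_pos'],o['tool_pos'],togo((616,188,230)));print(tool()[1])"
```

```text
[ 1.06459082e+00  1.31105211e-01  1.48918107e+00  4.97074094e-06
  1.52296034e+00 -8.54135712e-02] [244.84567831 547.25146151 238.33173706] [-0.4855 -0.1763  0.0086]
[[-9.12765577e-01  4.08482988e-01 -8.06288258e-04]
 [ 4.08483758e-01  9.12764446e-01 -1.44413650e-03]
 [ 1.46046061e-04 -1.64751375e-03 -9.99998632e-01]]schema error: expected keys tx, ty, tz, ax, ay, az, fingers
```

```bash
python3 -m handwheel '[{"tx":-0.485,"ty":-0.176,"tz":0,"ax":0,"ay":0,"az":80,"fingers":-1},{"tx":-0.485,"ty":-0.176,"tz":0,"ax":0,"ay":0,"az":80,"fingers":-1},{"tx":-0.485,"ty":-0.176,"tz":0,"ax":0,"ay":0,"az":80,"fingers":-1},{"tx":-0.485,"ty":-0.176,"tz":0,"ax":0,"ay":0,"az":80,"fingers":-1},{"tx":-0.485,"ty":-0.176,"tz":0,"ax":0,"ay":0,"az":80,"fingers":-1},{"tx":-0.485,"ty":-0.176,"tz":0,"ax":0,"ay":0,"az":80,"fingers":-1},{"tx":-0.485,"ty":-0.176,"tz":0,"ax":0,"ay":0,"az":80,"fingers":-1},{"tx":-0.485,"ty":-0.176,"tz":0,"ax":0,"ay":0,"az":80,"fingers":-1},{"tx":-0.485,"ty":-0.176,"tz":0,"ax":0,"ay":0,"az":80,"fingers":-1},{"tx":-0.485,"ty":-0.176,"tz":0,"ax":0,"ay":0,"az":80,"fingers":-1},{"tx":-0.485,"ty":-0.176,"tz":0,"ax":0,"ay":0,"az":80,"fingers":-1},{"tx":-0.485,"ty":-0.176,"tz":0,"ax":0,"ay":0,"az":80,"fingers":-1}]' 60
python3 -c "
from h import *
o=status.get_obs();print(o['joint_pos'],o['tool_pos'],togo((616,188,230)));print(tool()[1])"
```

```text
t: 1.1
tool_pos: [605.3, 198.2, 238.8]
tool_rot: [-2.485, -1.922, 0.001]
ft_force: [0.4, 1.2, -0.5]
gripper_width: 85.3
[2.35851560e-01 2.30742058e-01 1.37674095e+00 6.95008666e-05
 1.53491676e+00 4.90019154e-01] [605.34709641 198.1628753  238.76143659] [-0.0072  0.0129  0.0088]
[[ 2.51442146e-01  9.67871999e-01 -8.00996713e-04]
 [ 9.67872278e-01 -2.51442319e-01 -1.21065216e-04]
 [-3.18580104e-04 -7.44821616e-04 -9.99999672e-01]]
```

Run:
```python
from h import *
c=eyes.get_calibration("wrist");im=eyes.snapshot("wrist");cv2.imwrite("pics/w1.png",im)
print(np.round(proj("wrist",(616,188,94),c)),np.round(ray("wrist",(320,200),94,c)))
np.savez("w1.npz",m=c["mtx"],T=c["world_from_camera"])
```

```text
[330. 193.] [605. 183.  94.]
```

View pics/w1.png

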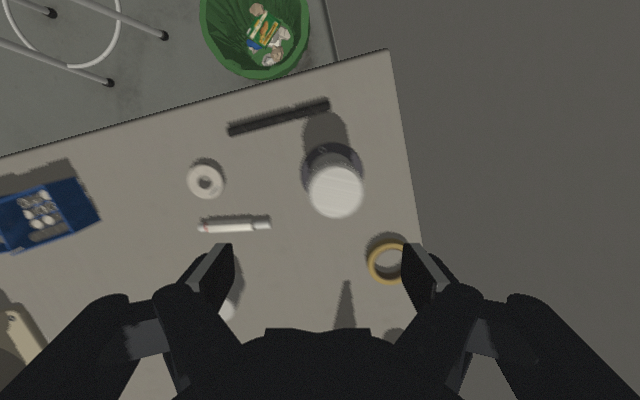

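Wrist view: cap top centred near (335,191), ring (205,181), plug (235,224), marker (278,117), tape (388,264). I'll refine the cap, ring and plug by thresholding.

Run:
```python
from h import *
f=np.load("w1.npz");c={"mtx":f["m"],"world_from_camera":f["T"]}
im=cv2.imread("pics/w1.png");g=im.min(2)
n,l,s,ce=cv2.connectedComponentsWithStats((g>165).astype(np.uint8))
for i in range(1,n):
    if s[i,4]>60:
        m=(l==i).astype(np.uint8);cs,_=cv2.findContours(m,0,2);k=max(cs,key=cv2.contourArea)
        print(s[i],cv2.minEnclosingCircle(k),cv2.minAreaRect(k),[np.round(ray("wrist",cv2.minEnclosingCircle(k)[0],z,c)) for z in(94,14,16)])
a=[ray("wrist",p,16,c) for p in((203,227),(268,222))];print(a)
```

```text
[ 313  169   48   48 1676] ((335.74658203125, 191.8508758544922), 24.438127517700195) ((335.8653564453125, 192.32691955566406), (46.0872917175293, 47.06787109375), 78.69007110595703) [array([622., 187.,  94.]), array([622., 164.,  14.]), array([622., 165.,  16.])]
[209 225  43   7 235] ((229.95237731933594, 229.0), 21.04772186279297) ((229.91319274902344, 228.0037841796875), (5.646839141845703, 42.04723358154297), 87.51044464111328) [array([504., 176.,  94.]), array([470., 149.,  14.]), array([470., 150.,  16.])]
[array([436.06406892, 161.93638543,  16.        ]), array([523.60199322, 146.8089909 ,  16.        ])]
```

```bash
python3 -m handwheel '[{"tx":-0.006,"ty":0.016,"tz":0.04,"ax":0,"ay":0,"az":60,"fingers":-1},{"tx":-0.006,"ty":0.016,"tz":0.08,"ax":0,"ay":0,"az":60,"fingers":-1},{"tx":-0.006,"ty":0.016,"tz":0.08,"ax":0,"ay":0,"az":60,"fingers":-1},{"tx":-0.006,"ty":0.016,"tz":0.08,"ax":0,"ay":0,"az":60,"fingers":-1},{"tx":-0.006,"ty":0.016,"tz":0.08,"ax":0,"ay":0,"az":60,"fingers":-1},{"tx":-0.006,"ty":0.016,"tz":0.08,"ax":0,"ay":0,"az":60,"fingers":-1},{"tx":-0.006,"ty":0.016,"tz":0.08,"ax":0,"ay":0,"az":60,"fingers":-1},{"tx":-0.006,"ty":0.016,"tz":0.08,"ax":0,"ay":0,"az":60,"fingers":-1},{"tx":-0.006,"ty":0.016,"tz":0.08,"ax":0,"ay":0,"az":60,"fingers":-1},{"tx":-0.006,"ty":0.016,"tz":0.08,"ax":0,"ay":0,"az":60,"fingers":-1}]' 60
python3 -m handwheel '[{"tx":0,"ty":0,"tz":0,"ax":0,"ay":0,"az":50,"fingers":-1},{"tx":0,"ty":0,"tz":0,"ax":0,"ay":0,"az":50,"fingers":-1},{"tx":0,"ty":0,"tz":0,"ax":0,"ay":0,"az":50,"fingers":-1},{"tx":0,"ty":0,"tz":0,"ax":0,"ay":0,"az":50,"fingers":-1},{"tx":0,"ty":0,"tz":0,"ax":0,"ay":0,"az":50,"fingers":-1},{"tx":0,"ty":0,"tz":0,"ax":0,"ay":0,"az":50,"fingers":-1},{"tx":0,"ty":0,"tz":0,"ax":0,"ay":0,"az":50,"fingers":-1},{"tx":0,"ty":0,"tz":0,"ax":0,"ay":0,"az":50,"fingers":-1},{"tx":0,"ty":0,"tz":0,"ax":0,"ay":0,"az":50,"fingers":-1}]' 60
python3 - <<'E'
from h import *
c=eyes.get_calibration("wrist");o=status.get_obs();print(o['joint_pos'],o['tool_pos'],togo((619,188,64)));print(tool()[1])
im=eyes.snapshot("wrist");cv2.imwrite("pics/w2.png",im);np.savez("w2.npz",m=c["mtx"],T=c["world_from_camera"])
for q in((619,188,94),(616,188,94)):print(proj("wrist",q,c))
g=im.min(2);n,l,s,ce=cv2.connectedComponentsWithStats((g>140).astype(np.uint8))
for i in range(1,n):
    if s[i,4]>300:print(s[i],ce[i],ray("wrist",ce[i],94,c))
E
```

```text
t: 1.98
tool_pos: [618.1, 190.3, 158.6]
tool_rot: [3.112, 0.431, -0.002]
ft_force: [0.6, -0.1, 0.6]
gripper_width: 85.2
t: 2.73
tool_pos: [618.3, 190.3, 159.0]
tool_rot: [3.006, -0.913, -0.001]
ft_force: [-0.3, 0.5, -0.6]
gripper_width: 85.5
[ 2.19311855e-01  3.02996120e-01  1.43835306e+00 -4.21131346e-05
  1.40079864e+00  2.37992878e+00] [618.26838995 190.25145098 158.95307699] [0.0019 0.0014 0.095 ]
[[ 8.31044355e-01 -5.56205894e-01 -5.32843946e-04]
 [-5.56206037e-01 -8.31044414e-01 -1.61293961e-04]
 [-3.53104333e-04  4.30413456e-04 -9.99999845e-01]]
[319.06907064 210.48920559]
[321.29540595 213.64920806]
[ 283  171   74   67 3606] [319.19328896 203.66777593] [623.38728157 184.97177889  94.        ]
[ 518  263   40   36 1007] [538.76067527 280.70506455] [471.42136507  74.34558758  94.        ]
[353 295  38  33 703] [371.27027027 311.66571835] [520.72102995 201.20443791  94.        ]
```

View pics/w2.png

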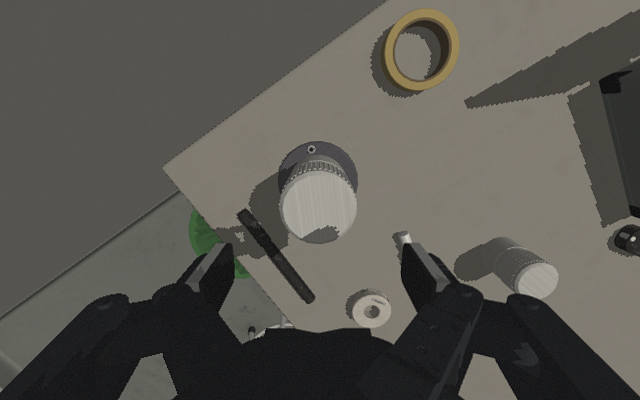

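The cap top spans cols 279–357, rows 172–243, centre (318,207), which is world (620,188). Descend and grip.

```bash
python3 -m handwheel '[{"tx":0.003,"ty":0.001,"tz":0.03,"ax":0,"ay":0,"az":0,"fingers":-1},{"tx":0.003,"ty":0.001,"tz":0.06,"ax":0,"ay":0,"az":0,"fingers":-1},{"tx":0.003,"ty":0.001,"tz":0.095,"ax":0,"ay":0,"az":0,"fingers":-1},{"tx":0.003,"ty":0.001,"tz":0.095,"ax":0,"ay":0,"az":0,"fingers":-1},{"tx":0.003,"ty":0.001,"tz":0.095,"ax":0,"ay":0,"az":0,"fingers":1},{"tx":0.003,"ty":0.001,"tz":0.095,"ax":0,"ay":0,"az":0,"fingers":1},{"tx":0.003,"ty":0.001,"tz":0.095,"ax":0,"ay":0,"az":0,"fingers":1},{"tx":0.003,"ty":0.001,"tz":0.095,"ax":0,"ay":0,"az":0,"fingers":1},{"tx":0.003,"ty":0.001,"tz":0.095,"ax":0,"ay":0,"az":0,"fingers":1},{"tx":0.003,"ty":0.001,"tz":0.095,"ax":0,"ay":0,"az":0,"fingers":1}]' 60
python3 -c "
from h import *
o=status.get_obs();print(o);print(tool()[1].T@o['ft_force'])"
```

```text
t: 3.62
tool_pos: [622.1, 188.2, 67.1]
tool_rot: [-3.002, 0.92, -0.006]
ft_force: [-0.9, 0.5, 7.7]
gripper_width: 58.7
{'t': 3.6167, 'joint_pos': array([ 2.14856304e-01,  3.93859685e-01,  1.50178884e+00, -4.42997282e-05,
        1.24177476e+00,  2.38056648e+00]), 'joint_velocities': array([ 4.28208411e-05, -5.01141517e-04, -4.98451397e-04,  1.11187303e-03,
        1.72783063e-03,  6.05799129e-04]), 'joint_efforts': array([ 6.26754714e-02, -6.18720889e+01, -4.32474732e+01,  5.70972171e-02,
       -5.38750682e-01,  3.92584631e-02]), 'tool_pos': array([622.11622022, 188.15074106,  67.13671615]), 'tool_rot': array([-3.00171184,  0.92015745, -0.00573703]), 'ft_force': array([-0.9497054 ,  0.47582792,  7.72155187]), 'ft_torque': array([-0.04894829,  0.17144141,  0.10784827]), 'gripper_width': 58.69526725222605}
[-1.03077387  0.11506211 -7.72495837]
```

```bash
python3 -m handwheel '[{"tx":0,"ty":0,"tz":-0.0002,"ax":0,"ay":0,"az":-7,"fingers":1},{"tx":0,"ty":0,"tz":-0.0003,"ax":0,"ay":0,"az":-14,"fingers":1},{"tx":0,"ty":0,"tz":-0.0005,"ax":0,"ay":0,"az":-21,"fingers":1},{"tx":0,"ty":0,"tz":-0.0006,"ax":0,"ay":0,"az":-28,"fingers":1},{"tx":0,"ty":0,"tz":-0.0007,"ax":0,"ay":0,"az":-35,"fingers":1},{"tx":0,"ty":0,"tz":-0.0009,"ax":0,"ay":0,"az":-42,"fingers":1},{"tx":0,"ty":0,"tz":-0.001,"ax":0,"ay":0,"az":-49,"fingers":1},{"tx":0,"ty":0,"tz":-0.0012,"ax":0,"ay":0,"az":-56,"fingers":1},{"tx":0,"ty":0,"tz":-0.0013,"ax":0,"ay":0,"az":-63,"fingers":1},{"tx":0,"ty":0,"tz":-0.0014,"ax":0,"ay":0,"az":-70,"fingers":1},{"tx":0,"ty":0,"tz":-0.0016,"ax":0,"ay":0,"az":-77,"fingers":1},{"tx":0,"ty":0,"tz":-0.0017,"ax":0,"ay":0,"az":-84,"fingers":1}]' 60
python3 - <<'E'
from h import *
o=status.get_obs();print(o['joint_pos'],o['ft_torque'])
im=eyes.snapshot("wrist");cv2.imwrite("pics/w3.png",im[100:400,160:500])
E
```

```text
t: 4.62
tool_pos: [621.3, 189.4, 68.2]
tool_rot: [-2.843, -1.334, -0.006]
ft_force: [-3.6, 5.4, 4.8]
gripper_width: 58.9
[0.21589125 0.39244958 1.50147063 0.00214208 1.24453843 0.90860381] [ 1.10956066  0.69873177 -0.12015144]
```

View pics/w3.png

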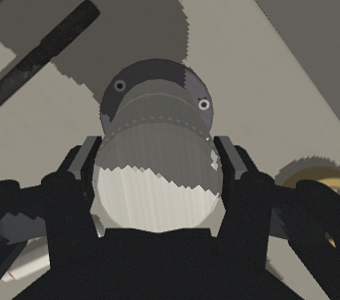

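The brushed lines on the cap turned with the gripper, so the cap is unscrewing. I'll finish this stroke.

```bash
python3 -m handwheel '[{"tx":0,"ty":0,"tz":-0.0002,"ax":0,"ay":0,"az":-7,"fingers":1},{"tx":0,"ty":0,"tz":-0.0003,"ax":0,"ay":0,"az":-14,"fingers":1},{"tx":0,"ty":0,"tz":-0.0005,"ax":0,"ay":0,"az":-21,"fingers":1},{"tx":0,"ty":0,"tz":-0.0006,"ax":0,"ay":0,"az":-28,"fingers":1},{"tx":0,"ty":0,"tz":-0.0007,"ax":0,"ay":0,"az":-35,"fingers":1},{"tx":0,"ty":0,"tz":-0.0009,"ax":0,"ay":0,"az":-42,"fingers":1},{"tx":0,"ty":0,"tz":-0.001,"ax":0,"ay":0,"az":-49,"fingers":1},{"tx":0,"ty":0,"tz":-0.0012,"ax":0,"ay":0,"az":-56,"fingers":1},{"tx":0,"ty":0,"tz":-0.0013,"ax":0,"ay":0,"az":-63,"fingers":1},{"tx":0,"ty":0,"tz":-0.0014,"ax":0,"ay":0,"az":-70,"fingers":1},{"tx":0,"ty":0,"tz":-0.0016,"ax":0,"ay":0,"az":-77,"fingers":1},{"tx":0,"ty":0,"tz":-0.0017,"ax":0,"ay":0,"az":-84,"fingers":1}]' 60
python3 -m handwheel '[{"tx":0,"ty":0,"tz":-0.0002,"ax":0,"ay":0,"az":-7,"fingers":1},{"tx":0,"ty":0,"tz":-0.0003,"ax":0,"ay":0,"az":-14,"fingers":1},{"tx":0,"ty":0,"tz":-0.0005,"ax":0,"ay":0,"az":-21,"fingers":1},{"tx":0,"ty":0,"tz":-0.0006,"ax":0,"ay":0,"az":-28,"fingers":1},{"tx":0,"ty":0,"tz":-0.0007,"ax":0,"ay":0,"az":-35,"fingers":1},{"tx":0,"ty":0,"tz":-0.0009,"ax":0,"ay":0,"az":-42,"fingers":1},{"tx":0,"ty":0,"tz":-0.001,"ax":0,"ay":0,"az":-49,"fingers":1},{"tx":0,"ty":0,"tz":-0.0012,"ax":0,"ay":0,"az":-56,"fingers":1},{"tx":0,"ty":0,"tz":-0.0013,"ax":0,"ay":0,"az":-63,"fingers":1},{"tx":0,"ty":0,"tz":-0.0014,"ax":0,"ay":0,"az":-70,"fingers":1},{"tx":0,"ty":0,"tz":-0.0016,"ax":0,"ay":0,"az":-77,"fingers":1},{"tx":0,"ty":0,"tz":-0.0017,"ax":0,"ay":0,"az":-84,"fingers":1}]' 60
python3 -m handwheel '[{"tx":0,"ty":0,"tz":-0.0002,"ax":0,"ay":0,"az":-7,"fingers":1},{"tx":0,"ty":0,"tz":-0.0003,"ax":0,"ay":0,"az":-14,"fingers":1},{"tx":0,"ty":0,"tz":-0.0005,"ax":0,"ay":0,"az":-21,"fingers":1},{"tx":0,"ty":0,"tz":-0.0006,"ax":0,"ay":0,"az":-28,"fingers":1},{"tx":0,"ty":0,"tz":-0.0006,"ax":0,"ay":0,"az":-28,"fingers":-1},{"tx":0,"ty":0,"tz":-0.0006,"ax":0,"ay":0,"az":-28,"fingers":-1},{"tx":0,"ty":0,"tz":-0.0006,"ax":0,"ay":0,"az":-28,"fingers":-1},{"tx":0,"ty":0,"tz":-0.0006,"ax":0,"ay":0,"az":-28,"fingers":-1}]' 60
python3 -c "
from h import *
o=status.get_obs();print(o['joint_pos'],o['ft_torque'])"
```

```text
t: 5.67
tool_pos: [620.2, 188.9, 69.9]
tool_rot: [-1.221, -2.894, -0.002]
ft_force: [-8.5, 1.7, 10.2]
gripper_width: 58.4
t: 6.67
tool_pos: [620.6, 188.0, 71.5]
tool_rot: [-1.028, 2.968, 0.0]
ft_force: [-5.6, -0.9, 9.2]
gripper_width: 58.9
t: 7.33
tool_pos: [620.6, 187.8, 70.2]
tool_rot: [-1.705, 2.638, -0.0]
ft_force: [0.4, 0.8, 0.4]
gripper_width: 85.3
[ 2.14834691e-01  3.89740879e-01  1.50098691e+00  1.08189392e-05
  1.25036140e+00 -2.50341405e+00] [-0.01539958 -0.01941577  0.01958018]
```

```bash
python3 -m handwheel '[{"tx":0,"ty":0,"tz":0,"ax":0,"ay":0,"az":84,"fingers":-1},{"tx":0,"ty":0,"tz":0,"ax":0,"ay":0,"az":84,"fingers":-1},{"tx":0,"ty":0,"tz":0,"ax":0,"ay":0,"az":84,"fingers":-1},{"tx":0,"ty":0,"tz":0,"ax":0,"ay":0,"az":84,"fingers":-1},{"tx":0,"ty":0,"tz":0,"ax":0,"ay":0,"az":84,"fingers":-1},{"tx":0,"ty":0,"tz":0,"ax":0,"ay":0,"az":84,"fingers":-1},{"tx":0,"ty":0,"tz":0,"ax":0,"ay":0,"az":84,"fingers":-1},{"tx":0,"ty":0,"tz":0,"ax":0,"ay":0,"az":84,"fingers":-1},{"tx":0,"ty":0,"tz":0,"ax":0,"ay":0,"az":84,"fingers":-1},{"tx":0,"ty":0,"tz":0,"ax":0,"ay":0,"az":84,"fingers":-1},{"tx":0,"ty":0,"tz":0,"ax":0,"ay":0,"az":84,"fingers":-1},{"tx":0,"ty":0,"tz":0,"ax":0,"ay":0,"az":84,"fingers":-1}]' 60
python3 -m handwheel '[{"tx":0,"ty":0,"tz":0,"ax":0,"ay":0,"az":84,"fingers":-1},{"tx":0,"ty":0,"tz":0,"ax":0,"ay":0,"az":84,"fingers":-1},{"tx":0,"ty":0,"tz":0,"ax":0,"ay":0,"az":84,"fingers":-1},{"tx":0,"ty":0,"tz":0,"ax":0,"ay":0,"az":84,"fingers":-1},{"tx":0,"ty":0,"tz":0,"ax":0,"ay":0,"az":84,"fingers":-1},{"tx":0,"ty":0,"tz":0,"ax":0,"ay":0,"az":84,"fingers":-1},{"tx":0,"ty":0,"tz":0,"ax":0,"ay":0,"az":84,"fingers":-1},{"tx":0,"ty":0,"tz":0,"ax":0,"ay":0,"az":84,"fingers":-1},{"tx":0,"ty":0,"tz":0,"ax":0,"ay":0,"az":84,"fingers":-1},{"tx":0,"ty":0,"tz":0,"ax":0,"ay":0,"az":84,"fingers":-1},{"tx":0,"ty":0,"tz":0,"ax":0,"ay":0,"az":84,"fingers":-1},{"tx":0,"ty":0,"tz":0,"ax":0,"ay":0,"az":84,"fingers":-1}]' 60
python3 -m handwheel '[{"tx":0,"ty":0,"tz":0,"ax":0,"ay":0,"az":84,"fingers":-1},{"tx":0,"ty":0,"tz":0,"ax":0,"ay":0,"az":84,"fingers":-1},{"tx":0,"ty":0,"tz":0,"ax":0,"ay":0,"az":84,"fingers":-1},{"tx":0,"ty":0,"tz":0,"ax":0,"ay":0,"az":84,"fingers":-1},{"tx":0,"ty":0,"tz":0,"ax":0,"ay":0,"az":84,"fingers":-1},{"tx":0,"ty":0,"tz":0,"ax":0,"ay":0,"az":84,"fingers":-1},{"tx":0,"ty":0,"tz":0,"ax":0,"ay":0,"az":84,"fingers":-1},{"tx":0,"ty":0,"tz":0,"ax":0,"ay":0,"az":84,"fingers":-1},{"tx":0,"ty":0,"tz":0,"ax":0,"ay":0,"az":84,"fingers":-1},{"tx":0,"ty":0,"tz":0,"ax":0,"ay":0,"az":84,"fingers":-1},{"tx":0,"ty":0,"tz":0,"ax":0,"ay":0,"az":84,"fingers":-1},{"tx":0,"ty":0,"tz":0,"ax":0,"ay":0,"az":84,"fingers":-1}]' 60
python3 -m handwheel '[{"tx":0,"ty":0,"tz":0,"ax":0,"ay":0,"az":28,"fingers":-1},{"tx":0,"ty":0,"tz":0,"ax":0,"ay":0,"az":28,"fingers":-1},{"tx":0,"ty":0,"tz":0,"ax":0,"ay":0,"az":28,"fingers":-1},{"tx":0,"ty":0,"tz":0,"ax":0,"ay":0,"az":28,"fingers":-1},{"tx":0,"ty":0,"tz":0,"ax":0,"ay":0,"az":28,"fingers":1},{"tx":0,"ty":0,"tz":0,"ax":0,"ay":0,"az":28,"fingers":1},{"tx":0,"ty":0,"tz":0,"ax":0,"ay":0,"az":28,"fingers":1},{"tx":0,"ty":0,"tz":0,"ax":0,"ay":0,"az":28,"fingers":1},{"tx":0,"ty":0,"tz":0,"ax":0,"ay":0,"az":28,"fingers":1},{"tx":0,"ty":0,"tz":0,"ax":0,"ay":0,"az":28,"fingers":1}]' 60
python3 -c "
from h import *
o=status.get_obs();print(o['joint_pos'],o['ft_torque'])"
```

```text
t: 8.33
tool_pos: [620.4, 187.8, 69.9]
tool_rot: [-0.508, -3.1, 0.0]
ft_force: [-0.7, -0.2, 0.2]
gripper_width: 85.6
t: 9.33
tool_pos: [620.4, 187.8, 69.9]
tool_rot: [-2.452, -1.964, 0.0]
ft_force: [-0.4, 0.9, 0.0]
gripper_width: 85.2
t: 10.33
tool_pos: [620.4, 187.8, 69.9]
tool_rot: [-3.136, 0.181, 0.0]
ft_force: [0.5, -1.0, 0.9]
gripper_width: 85.1
t: 11.17
tool_pos: [620.7, 187.9, 70.3]
tool_rot: [-3.003, 0.92, -0.001]
ft_force: [-0.6, 0.6, 3.4]
gripper_width: 58.3
[2.14829625e-01 3.89628702e-01 1.50083610e+00 5.03449978e-05
 1.25041243e+00 2.38000238e+00] [ 0.04513384 -0.0015435   0.03254744]
```

Second stroke, release and return.

```bash
python3 -m handwheel '[{"tx":0,"ty":0,"tz":-0.0002,"ax":0,"ay":0,"az":-7,"fingers":1},{"tx":0,"ty":0,"tz":-0.0003,"ax":0,"ay":0,"az":-14,"fingers":1},{"tx":0,"ty":0,"tz":-0.0005,"ax":0,"ay":0,"az":-21,"fingers":1},{"tx":0,"ty":0,"tz":-0.0006,"ax":0,"ay":0,"az":-28,"fingers":1},{"tx":0,"ty":0,"tz":-0.0007,"ax":0,"ay":0,"az":-35,"fingers":1},{"tx":0,"ty":0,"tz":-0.0009,"ax":0,"ay":0,"az":-42,"fingers":1},{"tx":0,"ty":0,"tz":-0.001,"ax":0,"ay":0,"az":-49,"fingers":1},{"tx":0,"ty":0,"tz":-0.0012,"ax":0,"ay":0,"az":-56,"fingers":1},{"tx":0,"ty":0,"tz":-0.0013,"ax":0,"ay":0,"az":-63,"fingers":1},{"tx":0,"ty":0,"tz":-0.0014,"ax":0,"ay":0,"az":-70,"fingers":1},{"tx":0,"ty":0,"tz":-0.0016,"ax":0,"ay":0,"az":-77,"fingers":1},{"tx":0,"ty":0,"tz":-0.0017,"ax":0,"ay":0,"az":-84,"fingers":1}]' 60
python3 -m handwheel '[{"tx":0,"ty":0,"tz":-0.0002,"ax":0,"ay":0,"az":-7,"fingers":1},{"tx":0,"ty":0,"tz":-0.0003,"ax":0,"ay":0,"az":-14,"fingers":1},{"tx":0,"ty":0,"tz":-0.0005,"ax":0,"ay":0,"az":-21,"fingers":1},{"tx":0,"ty":0,"tz":-0.0006,"ax":0,"ay":0,"az":-28,"fingers":1},{"tx":0,"ty":0,"tz":-0.0007,"ax":0,"ay":0,"az":-35,"fingers":1},{"tx":0,"ty":0,"tz":-0.0009,"ax":0,"ay":0,"az":-42,"fingers":1},{"tx":0,"ty":0,"tz":-0.001,"ax":0,"ay":0,"az":-49,"fingers":1},{"tx":0,"ty":0,"tz":-0.0012,"ax":0,"ay":0,"az":-56,"fingers":1},{"tx":0,"ty":0,"tz":-0.0013,"ax":0,"ay":0,"az":-63,"fingers":1},{"tx":0,"ty":0,"tz":-0.0014,"ax":0,"ay":0,"az":-70,"fingers":1},{"tx":0,"ty":0,"tz":-0.0016,"ax":0,"ay":0,"az":-77,"fingers":1},{"tx":0,"ty":0,"tz":-0.0017,"ax":0,"ay":0,"az":-84,"fingers":1}]' 60
python3 -m handwheel '[{"tx":0,"ty":0,"tz":-0.0002,"ax":0,"ay":0,"az":-7,"fingers":1},{"tx":0,"ty":0,"tz":-0.0003,"ax":0,"ay":0,"az":-14,"fingers":1},{"tx":0,"ty":0,"tz":-0.0005,"ax":0,"ay":0,"az":-21,"fingers":1},{"tx":0,"ty":0,"tz":-0.0006,"ax":0,"ay":0,"az":-28,"fingers":1},{"tx":0,"ty":0,"tz":-0.0007,"ax":0,"ay":0,"az":-35,"fingers":1},{"tx":0,"ty":0,"tz":-0.0009,"ax":0,"ay":0,"az":-42,"fingers":1},{"tx":0,"ty":0,"tz":-0.001,"ax":0,"ay":0,"az":-49,"fingers":1},{"tx":0,"ty":0,"tz":-0.0012,"ax":0,"ay":0,"az":-56,"fingers":1},{"tx":0,"ty":0,"tz":-0.0013,"ax":0,"ay":0,"az":-63,"fingers":1},{"tx":0,"ty":0,"tz":-0.0014,"ax":0,"ay":0,"az":-70,"fingers":1},{"tx":0,"ty":0,"tz":-0.0016,"ax":0,"ay":0,"az":-77,"fingers":1},{"tx":0,"ty":0,"tz":-0.0017,"ax":0,"ay":0,"az":-84,"fingers":1}]' 60
python3 -m handwheel '[{"tx":0,"ty":0,"tz":-0.0002,"ax":0,"ay":0,"az":-7,"fingers":1},{"tx":0,"ty":0,"tz":-0.0003,"ax":0,"ay":0,"az":-14,"fingers":1},{"tx":0,"ty":0,"tz":-0.0005,"ax":0,"ay":0,"az":-21,"fingers":1},{"tx":0,"ty":0,"tz":-0.0006,"ax":0,"ay":0,"az":-28,"fingers":1},{"tx":0,"ty":0,"tz":-0.0006,"ax":0,"ay":0,"az":-28,"fingers":-1},{"tx":0,"ty":0,"tz":-0.0006,"ax":0,"ay":0,"az":-28,"fingers":-1},{"tx":0,"ty":0,"tz":-0.0006,"ax":0,"ay":0,"az":-28,"fingers":-1},{"tx":0,"ty":0,"tz":-0.0006,"ax":0,"ay":0,"az":-28,"fingers":-1}]' 60
python3 -m handwheel '[{"tx":0,"ty":0,"tz":0,"ax":0,"ay":0,"az":84,"fingers":-1},{"tx":0,"ty":0,"tz":0,"ax":0,"ay":0,"az":84,"fingers":-1},{"tx":0,"ty":0,"tz":0,"ax":0,"ay":0,"az":84,"fingers":-1},{"tx":0,"ty":0,"tz":0,"ax":0,"ay":0,"az":84,"fingers":-1},{"tx":0,"ty":0,"tz":0,"ax":0,"ay":0,"az":84,"fingers":-1},{"tx":0,"ty":0,"tz":0,"ax":0,"ay":0,"az":84,"fingers":-1},{"tx":0,"ty":0,"tz":0,"ax":0,"ay":0,"az":84,"fingers":-1},{"tx":0,"ty":0,"tz":0,"ax":0,"ay":0,"az":84,"fingers":-1},{"tx":0,"ty":0,"tz":0,"ax":0,"ay":0,"az":84,"fingers":-1},{"tx":0,"ty":0,"tz":0,"ax":0,"ay":0,"az":84,"fingers":-1},{"tx":0,"ty":0,"tz":0,"ax":0,"ay":0,"az":84,"fingers":-1},{"tx":0,"ty":0,"tz":0,"ax":0,"ay":0,"az":84,"fingers":-1}]' 60
python3 -m handwheel '[{"tx":0,"ty":0,"tz":0,"ax":0,"ay":0,"az":84,"fingers":-1},{"tx":0,"ty":0,"tz":0,"ax":0,"ay":0,"az":84,"fingers":-1},{"tx":0,"ty":0,"tz":0,"ax":0,"ay":0,"az":84,"fingers":-1},{"tx":0,"ty":0,"tz":0,"ax":0,"ay":0,"az":84,"fingers":-1},{"tx":0,"ty":0,"tz":0,"ax":0,"ay":0,"az":84,"fingers":-1},{"tx":0,"ty":0,"tz":0,"ax":0,"ay":0,"az":84,"fingers":-1},{"tx":0,"ty":0,"tz":0,"ax":0,"ay":0,"az":84,"fingers":-1},{"tx":0,"ty":0,"tz":0,"ax":0,"ay":0,"az":84,"fingers":-1},{"tx":0,"ty":0,"tz":0,"ax":0,"ay":0,"az":84,"fingers":-1},{"tx":0,"ty":0,"tz":0,"ax":0,"ay":0,"az":84,"fingers":-1},{"tx":0,"ty":0,"tz":0,"ax":0,"ay":0,"az":84,"fingers":-1},{"tx":0,"ty":0,"tz":0,"ax":0,"ay":0,"az":84,"fingers":-1}]' 60
python3 -m handwheel '[{"tx":0,"ty":0,"tz":0,"ax":0,"ay":0,"az":84,"fingers":-1},{"tx":0,"ty":0,"tz":0,"ax":0,"ay":0,"az":84,"fingers":-1},{"tx":0,"ty":0,"tz":0,"ax":0,"ay":0,"az":84,"fingers":-1},{"tx":0,"ty":0,"tz":0,"ax":0,"ay":0,"az":84,"fingers":-1},{"tx":0,"ty":0,"tz":0,"ax":0,"ay":0,"az":84,"fingers":-1},{"tx":0,"ty":0,"tz":0,"ax":0,"ay":0,"az":84,"fingers":-1},{"tx":0,"ty":0,"tz":0,"ax":0,"ay":0,"az":84,"fingers":-1},{"tx":0,"ty":0,"tz":0,"ax":0,"ay":0,"az":84,"fingers":-1},{"tx":0,"ty":0,"tz":0,"ax":0,"ay":0,"az":84,"fingers":-1},{"tx":0,"ty":0,"tz":0,"ax":0,"ay":0,"az":84,"fingers":-1},{"tx":0,"ty":0,"tz":0,"ax":0,"ay":0,"az":84,"fingers":-1},{"tx":0,"ty":0,"tz":0,"ax":0,"ay":0,"az":84,"fingers":-1}]' 60
python3 -m handwheel '[{"tx":0,"ty":0,"tz":0,"ax":0,"ay":0,"az":28,"fingers":-1},{"tx":0,"ty":0,"tz":0,"ax":0,"ay":0,"az":28,"fingers":-1},{"tx":0,"ty":0,"tz":0,"ax":0,"ay":0,"az":28,"fingers":-1},{"tx":0,"ty":0,"tz":0,"ax":0,"ay":0,"az":28,"fingers":-1},{"tx":0,"ty":0,"tz":0,"ax":0,"ay":0,"az":28,"fingers":1},{"tx":0,"ty":0,"tz":0,"ax":0,"ay":0,"az":28,"fingers":1},{"tx":0,"ty":0,"tz":0,"ax":0,"ay":0,"az":28,"fingers":1},{"tx":0,"ty":0,"tz":0,"ax":0,"ay":0,"az":28,"fingers":1},{"tx":0,"ty":0,"tz":0,"ax":0,"ay":0,"az":28,"fingers":1},{"tx":0,"ty":0,"tz":0,"ax":0,"ay":0,"az":28,"fingers":1}]' 60
python3 -c "
from h import *
o=status.get_obs();print(o['joint_pos'],o['ft_torque'])"
```

```text
t: 12.17
tool_pos: [620.5, 188.2, 72.0]
tool_rot: [-2.844, -1.334, -0.001]
ft_force: [-0.5, 2.7, 3.2]
gripper_width: 58.6
t: 13.17
tool_pos: [620.4, 188.4, 73.6]
tool_rot: [-1.22, -2.895, -0.002]
ft_force: [-1.4, 2.5, 3.4]
gripper_width: 58.7
t: 14.17
tool_pos: [620.2, 188.2, 75.3]
tool_rot: [1.03, -2.968, -0.001]
ft_force: [-2.2, 1.0, 3.2]
gripper_width: 58.3
t: 14.83
tool_pos: [620.3, 187.6, 75.4]
tool_rot: [1.705, -2.639, -0.0]
ft_force: [-0.9, -0.9, 0.6]
gripper_width: 85.4
t: 15.83
tool_pos: [620.3, 187.7, 75.5]
tool_rot: [-0.508, -3.1, 0.0]
ft_force: [-0.1, -0.7, 0.1]
gripper_width: 85.2
t: 16.83
tool_pos: [620.3, 187.7, 75.5]
tool_rot: [-2.452, -1.964, 0.0]
ft_force: [-1.1, 0.5, -0.8]
gripper_width: 85.2
t: 17.83
tool_pos: [620.3, 187.7, 75.5]
tool_rot: [3.136, -0.181, -0.0]
ft_force: [-0.1, -0.3, 0.3]
gripper_width: 85.1
t: 18.67
tool_pos: [620.6, 187.8, 76.0]
tool_rot: [-3.004, 0.92, -0.001]
ft_force: [0.2, 0.3, 3.3]
gripper_width: 58.2
[2.14819839e-01 3.83265154e-01 1.49778259e+00 2.11458531e-06
 1.25994112e+00 2.38002456e+00] [ 0.02034147 -0.01083199  0.03288723]
```

Third stroke (280°, total 840°), then straight up slowly.

```bash
python3 -m handwheel '[{"tx":0,"ty":0,"tz":-0.0002,"ax":0,"ay":0,"az":-7,"fingers":1},{"tx":0,"ty":0,"tz":-0.0003,"ax":0,"ay":0,"az":-14,"fingers":1},{"tx":0,"ty":0,"tz":-0.0005,"ax":0,"ay":0,"az":-21,"fingers":1},{"tx":0,"ty":0,"tz":-0.0006,"ax":0,"ay":0,"az":-28,"fingers":1},{"tx":0,"ty":0,"tz":-0.0007,"ax":0,"ay":0,"az":-35,"fingers":1},{"tx":0,"ty":0,"tz":-0.0009,"ax":0,"ay":0,"az":-42,"fingers":1},{"tx":0,"ty":0,"tz":-0.001,"ax":0,"ay":0,"az":-49,"fingers":1},{"tx":0,"ty":0,"tz":-0.0012,"ax":0,"ay":0,"az":-56,"fingers":1},{"tx":0,"ty":0,"tz":-0.0013,"ax":0,"ay":0,"az":-63,"fingers":1},{"tx":0,"ty":0,"tz":-0.0014,"ax":0,"ay":0,"az":-70,"fingers":1},{"tx":0,"ty":0,"tz":-0.0016,"ax":0,"ay":0,"az":-77,"fingers":1},{"tx":0,"ty":0,"tz":-0.0017,"ax":0,"ay":0,"az":-84,"fingers":1}]' 60
python3 -m handwheel '[{"tx":0,"ty":0,"tz":-0.0002,"ax":0,"ay":0,"az":-7,"fingers":1},{"tx":0,"ty":0,"tz":-0.0003,"ax":0,"ay":0,"az":-14,"fingers":1},{"tx":0,"ty":0,"tz":-0.0005,"ax":0,"ay":0,"az":-21,"fingers":1},{"tx":0,"ty":0,"tz":-0.0006,"ax":0,"ay":0,"az":-28,"fingers":1},{"tx":0,"ty":0,"tz":-0.0007,"ax":0,"ay":0,"az":-35,"fingers":1},{"tx":0,"ty":0,"tz":-0.0009,"ax":0,"ay":0,"az":-42,"fingers":1},{"tx":0,"ty":0,"tz":-0.001,"ax":0,"ay":0,"az":-49,"fingers":1},{"tx":0,"ty":0,"tz":-0.0012,"ax":0,"ay":0,"az":-56,"fingers":1},{"tx":0,"ty":0,"tz":-0.0013,"ax":0,"ay":0,"az":-63,"fingers":1},{"tx":0,"ty":0,"tz":-0.0014,"ax":0,"ay":0,"az":-70,"fingers":1},{"tx":0,"ty":0,"tz":-0.0016,"ax":0,"ay":0,"az":-77,"fingers":1},{"tx":0,"ty":0,"tz":-0.0017,"ax":0,"ay":0,"az":-84,"fingers":1}]' 60
python3 -m handwheel '[{"tx":0,"ty":0,"tz":-0.0002,"ax":0,"ay":0,"az":-7,"fingers":1},{"tx":0,"ty":0,"tz":-0.0003,"ax":0,"ay":0,"az":-14,"fingers":1},{"tx":0,"ty":0,"tz":-0.0005,"ax":0,"ay":0,"az":-21,"fingers":1},{"tx":0,"ty":0,"tz":-0.0006,"ax":0,"ay":0,"az":-28,"fingers":1},{"tx":0,"ty":0,"tz":-0.0007,"ax":0,"ay":0,"az":-35,"fingers":1},{"tx":0,"ty":0,"tz":-0.0009,"ax":0,"ay":0,"az":-42,"fingers":1},{"tx":0,"ty":0,"tz":-0.001,"ax":0,"ay":0,"az":-49,"fingers":1},{"tx":0,"ty":0,"tz":-0.0012,"ax":0,"ay":0,"az":-56,"fingers":1},{"tx":0,"ty":0,"tz":-0.0013,"ax":0,"ay":0,"az":-63,"fingers":1},{"tx":0,"ty":0,"tz":-0.0014,"ax":0,"ay":0,"az":-70,"fingers":1},{"tx":0,"ty":0,"tz":-0.0016,"ax":0,"ay":0,"az":-77,"fingers":1},{"tx":0,"ty":0,"tz":-0.0017,"ax":0,"ay":0,"az":-84,"fingers":1}]' 60
python3 -m handwheel '[{"tx":0,"ty":0,"tz":-0.0002,"ax":0,"ay":0,"az":-7,"fingers":1},{"tx":0,"ty":0,"tz":-0.0003,"ax":0,"ay":0,"az":-14,"fingers":1},{"tx":0,"ty":0,"tz":-0.0005,"ax":0,"ay":0,"az":-21,"fingers":1},{"tx":0,"ty":0,"tz":-0.0006,"ax":0,"ay":0,"az":-28,"fingers":1},{"tx":0,"ty":0,"tz":-0.002,"ax":0,"ay":0,"az":-28,"fingers":1},{"tx":0,"ty":0,"tz":-0.004,"ax":0,"ay":0,"az":-28,"fingers":1},{"tx":0,"ty":0,"tz":-0.004,"ax":0,"ay":0,"az":-28,"fingers":1}]' 60
python3 -c "
from h import *
o=status.get_obs();print(o['joint_pos'],o['ft_torque'])"
```

```text
t: 19.67
tool_pos: [620.5, 188.2, 77.6]
tool_rot: [-2.844, -1.334, -0.001]
ft_force: [-0.5, 1.3, 1.2]
gripper_width: 58.3
t: 20.67
tool_pos: [620.4, 188.4, 79.3]
tool_rot: [-1.22, -2.895, -0.001]
ft_force: [-0.3, 2.8, 2.7]
gripper_width: 58.0
t: 21.67
tool_pos: [620.2, 188.3, 80.9]
tool_rot: [1.03, -2.968, -0.001]
ft_force: [-1.4, 1.7, 2.3]
gripper_width: 58.4
t: 22.25
tool_pos: [620.1, 187.9, 84.8]
tool_rot: [1.703, -2.639, -0.001]
ft_force: [-1.7, 1.3, -0.4]
gripper_width: 58.2
[ 2.14978534e-01  3.73507002e-01  1.49297049e+00  2.46046442e-04
  1.27571942e+00 -2.50199635e+00] [ 0.30223025  0.24848648 -0.006894  ]
```

Free: the force dropped and the tool rose without resistance. Lift straight up.

```bash
python3 -m handwheel '[{"tx":0,"ty":0,"tz":-0.008,"ax":0,"ay":0,"az":0,"fingers":1},{"tx":0,"ty":0,"tz":-0.016,"ax":0,"ay":0,"az":0,"fingers":1},{"tx":0,"ty":0,"tz":-0.024,"ax":0,"ay":0,"az":0,"fingers":1},{"tx":0,"ty":0,"tz":-0.032,"ax":0,"ay":0,"az":0,"fingers":1},{"tx":0,"ty":0,"tz":-0.04,"ax":0,"ay":0,"az":0,"fingers":1},{"tx":0,"ty":0,"tz":-0.048,"ax":0,"ay":0,"az":0,"fingers":1},{"tx":0,"ty":0,"tz":-0.056,"ax":0,"ay":0,"az":0,"fingers":1},{"tx":0,"ty":0,"tz":-0.064,"ax":0,"ay":0,"az":0,"fingers":1},{"tx":0,"ty":0,"tz":-0.072,"ax":0,"ay":0,"az":0,"fingers":1},{"tx":0,"ty":0,"tz":-0.08,"ax":0,"ay":0,"az":0,"fingers":1},{"tx":0,"ty":0,"tz":-0.088,"ax":0,"ay":0,"az":0,"fingers":1},{"tx":0,"ty":0,"tz":-0.095,"ax":0,"ay":0,"az":0,"fingers":1}]' 60
python3 - <<'E'
from h import *
o=status.get_obs();print(o['joint_pos'],togo((560,75,175)),tool()[1])
im=eyes.snapshot("side");cv2.imwrite("pics/s1.png",cv2.resize(im[180:340,210:410],None,fx=3,fy=3))
E
```

```text
t: 23.25
tool_pos: [620.5, 187.8, 180.8]
tool_rot: [-1.708, 2.636, -0.0]
ft_force: [0.2, -0.7, -1.0]
gripper_width: 57.9
[ 2.14827367e-01  2.90500274e-01  1.41272698e+00  1.06060069e-05
  1.43802598e+00 -2.50597256e+00] [0.1277 0.0091 0.0058] [[-4.08485404e-01 -9.12764793e-01  3.29384192e-04]
 [-9.12764828e-01  4.08485449e-01  8.26297721e-05]
 [-2.09970197e-04 -2.66897250e-04 -9.99999942e-01]]
```

View pics/s1.png

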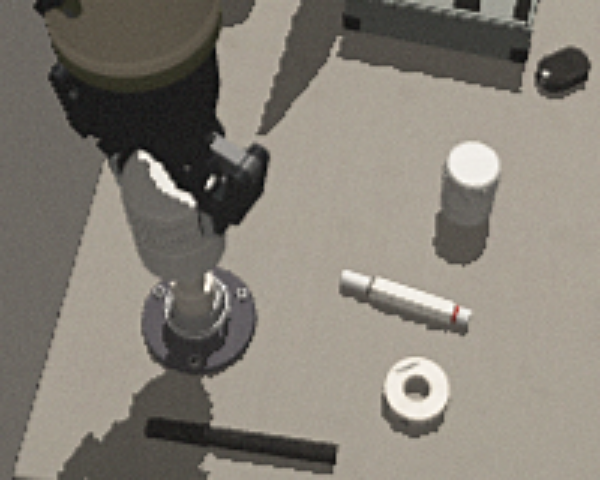

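Crop: the cap is in the gripper (175,220 crop), and the master stands upright in the stand below (190,295). Carrying the cap to (560,75) and setting it down.

```bash
python3 -m handwheel '[{"tx":0.02,"ty":0.002,"tz":0,"ax":0,"ay":0,"az":0,"fingers":1},{"tx":0.045,"ty":0.004,"tz":0,"ax":0,"ay":0,"az":7,"fingers":1},{"tx":0.07,"ty":0.006,"tz":0,"ax":0,"ay":0,"az":14,"fingers":1},{"tx":0.095,"ty":0.008,"tz":0,"ax":0,"ay":0,"az":21,"fingers":1},{"tx":0.115,"ty":0.009,"tz":0,"ax":0,"ay":0,"az":28,"fingers":1},{"tx":0.128,"ty":0.009,"tz":0,"ax":0,"ay":0,"az":35,"fingers":1},{"tx":0.128,"ty":0.009,"tz":0.025,"ax":0,"ay":0,"az":42,"fingers":1},{"tx":0.128,"ty":0.009,"tz":0.05,"ax":0,"ay":0,"az":49,"fingers":1},{"tx":0.128,"ty":0.009,"tz":0.075,"ax":0,"ay":0,"az":56,"fingers":1},{"tx":0.128,"ty":0.009,"tz":0.095,"ax":0,"ay":0,"az":60,"fingers":1},{"tx":0.128,"ty":0.009,"tz":0.108,"ax":0,"ay":0,"az":60,"fingers":1},{"tx":0.128,"ty":0.009,"tz":0.115,"ax":0,"ay":0,"az":60,"fingers":1}]' 60
python3 -m handwheel '[{"tx":0,"ty":0,"tz":0.002,"ax":0,"ay":0,"az":0,"fingers":1},{"tx":0,"ty":0,"tz":0.004,"ax":0,"ay":0,"az":0,"fingers":1},{"tx":0,"ty":0,"tz":0.006,"ax":0,"ay":0,"az":0,"fingers":1},{"tx":0,"ty":0,"tz":0.006,"ax":0,"ay":0,"az":0,"fingers":1}]' 60
python3 -m handwheel '[{"tx":0,"ty":0,"tz":0.001,"ax":0,"ay":0,"az":0,"fingers":1},{"tx":0,"ty":0,"tz":0.002,"ax":0,"ay":0,"az":0,"fingers":1},{"tx":0,"ty":0,"tz":0.002,"ax":0,"ay":0,"az":0,"fingers":1}]' 60
```

```text
t: 24.3
tool_pos: [558.5, 74.5, 62.5]
tool_rot: [0.165, -3.134, -0.0]
ft_force: [0.8, -0.1, -1.6]
gripper_width: 58.0
t: 24.63
tool_pos: [560.7, 74.7, 59.8]
tool_rot: [-0.163, 3.136, -0.0]
ft_force: [0.0, 0.0, -1.4]
gripper_width: 58.1
t: 24.88
tool_pos: [560.4, 74.7, 57.4]
tool_rot: [-0.162, 3.136, -0.0]
ft_force: [0.1, -0.6, 0.2]
gripper_width: 58.1
```

```bash
python3 -m handwheel '[{"tx":0,"ty":0,"tz":0.001,"ax":0,"ay":0,"az":0,"fingers":1},{"tx":0,"ty":0,"tz":0.001,"ax":0,"ay":0,"az":0,"fingers":1}]' 60
python3 -m handwheel '[{"tx":0,"ty":0,"tz":0,"ax":0,"ay":0,"az":0,"fingers":0.3},{"tx":0,"ty":0,"tz":0,"ax":0,"ay":0,"az":0,"fingers":-1},{"tx":0,"ty":0,"tz":0,"ax":0,"ay":0,"az":0,"fingers":-1},{"tx":0,"ty":0,"tz":0,"ax":0,"ay":0,"az":0,"fingers":-1},{"tx":0,"ty":0,"tz":0,"ax":0,"ay":0,"az":0,"fingers":-1},{"tx":0,"ty":0,"tz":-0.03,"ax":0,"ay":0,"az":0,"fingers":-1},{"tx":0,"ty":0,"tz":-0.07,"ax":0,"ay":0,"az":0,"fingers":-1},{"tx":0,"ty":0,"tz":-0.11,"ax":0,"ay":0,"az":0,"fingers":-1},{"tx":0,"ty":0,"tz":-0.12,"ax":0,"ay":0,"az":0,"fingers":-1}]' 60
python3 -c "
from h import *
o=status.get_obs();print(o['joint_pos'],tool()[1],togo((620,188,180)))"
```

```text
t: 25.05
tool_pos: [560.7, 74.6, 57.3]
tool_rot: [-0.162, 3.136, -0.0]
ft_force: [-3.1, -1.3, 7.8]
gripper_width: 58.4
t: 25.8
tool_pos: [563.2, 74.8, 183.3]
tool_rot: [-0.161, 3.128, -0.0]
ft_force: [1.7, -0.5, 1.0]
gripper_width: 85.7
[ 4.17781074e-02  6.81768158e-02  1.65754076e+00  1.27949943e-05
  1.40626121e+00 -1.63187576e+00] [[-9.94668946e-01 -1.02671492e-01  9.60480949e-03]
 [-1.02672263e-01  9.94715153e-01  4.14137603e-04]
 [-9.59656967e-03 -5.74217713e-04 -9.99953787e-01]] [-0.0681  0.1068  0.0039]
```

```bash
python3 -m handwheel '[{"tx":-0.02,"ty":0.03,"tz":0,"ax":0,"ay":0,"az":84,"fingers":-1},{"tx":-0.04,"ty":0.06,"tz":0,"ax":0,"ay":0,"az":84,"fingers":-1},{"tx":-0.06,"ty":0.09,"tz":0,"ax":0,"ay":0,"az":84,"fingers":-1},{"tx":-0.068,"ty":0.107,"tz":0,"ax":0,"ay":0,"az":84,"fingers":-1},{"tx":-0.068,"ty":0.107,"tz":0,"ax":0,"ay":0,"az":84,"fingers":-1},{"tx":-0.068,"ty":0.107,"tz":0,"ax":0,"ay":0,"az":84,"fingers":-1},{"tx":-0.068,"ty":0.107,"tz":0,"ax":0,"ay":0,"az":84,"fingers":-1},{"tx":-0.068,"ty":0.107,"tz":0,"ax":0,"ay":0,"az":84,"fingers":-1},{"tx":-0.068,"ty":0.107,"tz":0,"ax":0,"ay":0,"az":84,"fingers":-1},{"tx":-0.068,"ty":0.107,"tz":0,"ax":0,"ay":0,"az":84,"fingers":-1},{"tx":-0.068,"ty":0.107,"tz":0,"ax":0,"ay":0,"az":84,"fingers":-1},{"tx":-0.068,"ty":0.107,"tz":0,"ax":0,"ay":0,"az":84,"fingers":-1}]'
python3 - <<'E'
from h import *
c=eyes.get_calibration("wrist");print(status.get_obs()['joint_pos'],tool()[1],togo((620,188,59)))
im=eyes.snapshot("wrist");cv2.imwrite("pics/w4.png",im)
for q in((620,188,83),(620,188,40),(560.5,74.7,86)):print(proj("wrist",q,c))
np.savez("w4.npz",m=c["mtx"],T=c["world_from_camera"])
E
```

```text
t: 26.8
tool_pos: [616.5, 188.1, 175.4]
tool_rot: [-1.987, -2.433, 0.0]
ft_force: [0.1, -0.2, -0.4]
gripper_width: 85.3
[2.16545517e-01 2.84813879e-01 1.42950985e+00 8.91203301e-06
 1.42761043e+00 1.56689630e-02] [[-1.99527087e-01  9.79892254e-01 -3.35419748e-04]
 [ 9.79892311e-01  1.99527077e-01 -6.47588978e-05]
 [ 3.46857969e-06 -3.41596387e-04 -9.99999942e-01]] [-0.0008  0.0035  0.1164]
[321.14730296 202.03488176]
[320.56836816 188.84558456]
[233.35719797 304.95532325]
```

View pics/w4.png

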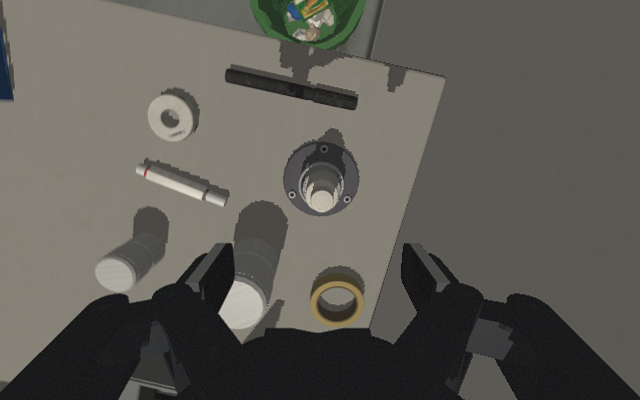

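Master top is at (321,202), exactly where predicted for (620,188,83); the cap stands at (242,303). Grip the master with the tips about 11 mm above its base.

```bash
python3 -m handwheel '[{"tx":-0.001,"ty":0.003,"tz":0.03,"ax":0,"ay":0,"az":0,"fingers":-1},{"tx":-0.001,"ty":0.003,"tz":0.06,"ax":0,"ay":0,"az":0,"fingers":-1},{"tx":-0.001,"ty":0.003,"tz":0.09,"ax":0,"ay":0,"az":0,"fingers":-1},{"tx":-0.001,"ty":0.003,"tz":0.116,"ax":0,"ay":0,"az":0,"fingers":-1},{"tx":-0.001,"ty":0.003,"tz":0.116,"ax":0,"ay":0,"az":0,"fingers":-0.2},{"tx":-0.001,"ty":0.003,"tz":0.116,"ax":0,"ay":0,"az":0,"fingers":0},{"tx":-0.001,"ty":0.003,"tz":0.116,"ax":0,"ay":0,"az":0,"fingers":0.15},{"tx":-0.001,"ty":0.003,"tz":0.116,"ax":0,"ay":0,"az":0,"fingers":0.3},{"tx":-0.001,"ty":0.003,"tz":0.116,"ax":0,"ay":0,"az":0,"fingers":1},{"tx":-0.001,"ty":0.003,"tz":0.116,"ax":0,"ay":0,"az":0,"fingers":1},{"tx":-0.001,"ty":0.003,"tz":0.116,"ax":0,"ay":0,"az":0,"fingers":1}]' 40
python3 - <<'E'
from h import *
print(status.get_obs()['gripper_width'])
im=eyes.snapshot("wrist");cv2.imwrite("pics/w5.png",im[60:360,180:480])
# case geometry from the top picture
P={"rl":(379.7,215.3),"rs":(406.7,217.3),"m":(205+680/3,130+267/3),"p":(205+558.5/3,130+334/3)}
for k,v in P.items():print(k,np.round(ray("top",v,5),1))
f=np.load("w4.npz");c={"mtx":f["m"],"world_from_camera":f["T"]}
print("ring",ray("wrist",(171,117),14,c),"plug",[ray("wrist",p,12,c) for p in((138,169),(228,200))])
E
```

```text
t: 27.77
tool_pos: [621.6, 188.1, 63.0]
tool_rot: [1.977, 2.438, 0.006]
ft_force: [-0.5, 0.6, 5.1]
gripper_width: 28.1
28.07402083507615
rl [ 487.  -130.2    5. ]
rs [ 480.1 -200.8    5. ]
m [ 474. -266.    5.]
p [ 418.3 -158.     5. ]
ring [459.16147006 224.28536749  14.        ] plug [array([426.90208686, 163.18490186,  12.        ]), array([524.72736251, 147.94431429,  12.        ])]
```

View pics/w5.png

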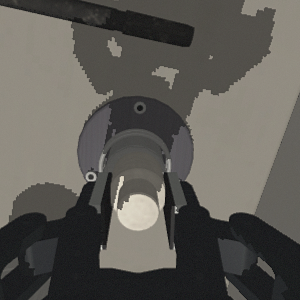

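Master held at the lower part (width 28, tips about 15 mm above its base). Lift slowly, then carry round in front of the lid.

```bash
python3 -m handwheel '[{"tx":0,"ty":0,"tz":-0.002,"ax":0,"ay":0,"az":0,"fingers":1},{"tx":0,"ty":0,"tz":-0.006,"ax":0,"ay":0,"az":0,"fingers":1},{"tx":0,"ty":0,"tz":-0.012,"ax":0,"ay":0,"az":0,"fingers":1},{"tx":0,"ty":0,"tz":-0.025,"ax":0,"ay":0,"az":0,"fingers":1},{"tx":0,"ty":0,"tz":-0.04,"ax":0,"ay":0,"az":0,"fingers":1},{"tx":0,"ty":0,"tz":-0.055,"ax":0,"ay":0,"az":0,"fingers":1},{"tx":0,"ty":0,"tz":-0.07,"ax":0,"ay":0,"az":0,"fingers":1},{"tx":0,"ty":0,"tz":-0.085,"ax":0,"ay":0,"az":0,"fingers":1},{"tx":0,"ty":0,"tz":-0.1,"ax":0,"ay":0,"az":0,"fingers":1},{"tx":0,"ty":0,"tz":-0.11,"ax":0,"ay":0,"az":0,"fingers":1},{"tx":0,"ty":0,"tz":-0.11,"ax":0,"ay":0,"az":0,"fingers":1}]' 60
python3 -m handwheel '[{"tx":-0.02,"ty":-0.02,"tz":0,"ax":0,"ay":0,"az":0,"fingers":1},{"tx":-0.04,"ty":-0.04,"tz":0,"ax":0,"ay":0,"az":2,"fingers":1},{"tx":-0.06,"ty":-0.06,"tz":0,"ax":0,"ay":0,"az":4,"fingers":1},{"tx":-0.08,"ty":-0.08,"tz":0,"ax":0,"ay":0,"az":6,"fingers":1},{"tx":-0.1,"ty":-0.1,"tz":0,"ax":0,"ay":0,"az":8,"fingers":1},{"tx":-0.12,"ty":-0.12,"tz":0,"ax":0,"ay":0,"az":10,"fingers":1},{"tx":-0.14,"ty":-0.14,"tz":0,"ax":0,"ay":0,"az":12,"fingers":1},{"tx":-0.16,"ty":-0.16,"tz":0,"ax":0,"ay":0,"az":14,"fingers":1},{"tx":-0.18,"ty":-0.18,"tz":0,"ax":0,"ay":0,"az":15.6,"fingers":1},{"tx":-0.2,"ty":-0.2,"tz":0,"ax":0,"ay":0,"az":15.6,"fingers":1},{"tx":-0.21,"ty":-0.211,"tz":0,"ax":0,"ay":0,"az":15.6,"fingers":1},{"tx":-0.21,"ty":-0.211,"tz":0,"ax":0,"ay":0,"az":15.6,"fingers":1}]' 60
python3 -m handwheel '[{"tx":-0.02,"ty":0,"tz":0,"ax":0,"ay":0,"az":0,"fingers":1},{"tx":-0.04,"ty":0,"tz":0,"ax":0,"ay":0,"az":0,"fingers":1},{"tx":-0.055,"ty":0,"tz":0,"ax":0,"ay":0,"az":0,"fingers":1},{"tx":-0.065,"ty":0,"tz":0,"ax":0,"ay":0,"az":0,"fingers":1},{"tx":-0.07,"ty":0,"tz":0,"ax":0,"ay":0,"az":0,"fingers":1},{"tx":-0.07,"ty":0,"tz":0,"ax":0,"ay":0,"az":0,"fingers":1}]' 60
python3 - <<'E'
from h import *
c=eyes.get_calibration("wrist");o=status.get_obs();print(o['joint_pos'],tool()[1])
im=eyes.snapshot("wrist");cv2.imwrite("pics/w6.png",im)
for q in((487,-130.2,5),(480,-200.8,5),(474,-266,5),(418.3,-158,5)):print(proj("wrist",q,c))
np.savez("w6.npz",m=c["mtx"],T=c["world_from_camera"])
E
```

```text
t: 28.73
tool_pos: [621.5, 188.1, 174.1]
tool_rot: [1.977, 2.437, 0.007]
ft_force: [0.4, 0.6, -1.7]
gripper_width: 27.1
t: 29.73
tool_pos: [454.7, -63.4, 169.2]
tool_rot: [-2.295, -2.145, 0.002]
ft_force: [-0.1, 0.0, -2.8]
gripper_width: 27.0
t: 30.23
tool_pos: [452.0, -131.5, 169.6]
tool_rot: [-2.293, -2.147, 0.0]
ft_force: [0.4, -0.3, -2.4]
gripper_width: 26.8
[-3.92131828e-01 -1.81978118e-01  1.92354816e+00  1.07963997e-04
  1.40043295e+00 -3.26463409e-01] [[ 6.56395573e-02  9.97843341e-01 -3.38529061e-04]
 [ 9.97843372e-01 -6.56394728e-02  2.55139008e-04]
 [ 2.32367891e-04 -3.54546191e-04 -9.99999910e-01]]
[349.34114293 178.1835642 ]
[345.27058591 238.4804783 ]
[342.31144358 287.95883668]
[288.32427896 206.48916378]
```

View pics/w6.png

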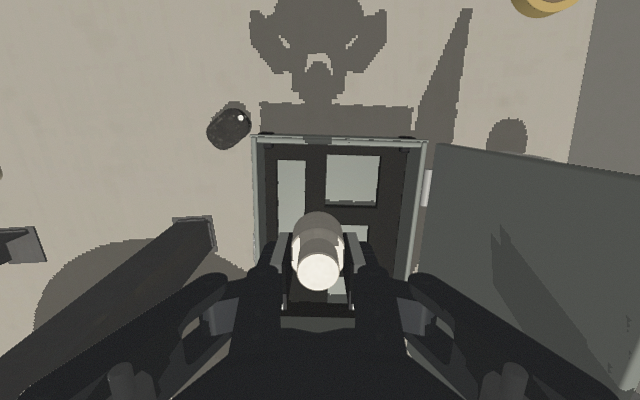

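Run:
```python
from h import *
f=np.load("w6.npz");c={"mtx":f["m"],"world_from_camera":f["T"]}
g=cv2.cvtColor(cv2.imread("pics/w6.png"),6)
n,l,s,ce=cv2.connectedComponentsWithStats((g>95).astype(np.uint8)[:, :])
m=g[150:210,318:386];k=(m>95).astype(np.uint8);n,l,s,ce=cv2.connectedComponentsWithStats(k)
i=1+s[1:,4].argmax();pts=np.argwhere(l==i)[:,::-1]+[318,150];r=cv2.minAreaRect(pts.astype(np.float32));print(r)
print("rl",ray("wrist",r[0],5,c),[np.round(ray("wrist",p,5,c),1) for p in cv2.boxPoints(r)])
print("case left corners",[np.round(ray("wrist",p,52,c),1) for p in((253,137),(427,141))])
print(togo((476,-267,169)))
```

```text
((351.9830627441406, 178.3905792236328), (52.385292053222656, 47.08595275878906), 2.4895529747009277)
rl [ 489.83810135 -130.61262297    5.        ] [array([ 459.1, -154. ,    5. ]), array([ 464.2, -102.3,    5. ]), array([ 519.2, -108.3,    5. ]), array([ 516.8, -160.3,    5. ])]
case left corners [array([399.5, -77. ,  52. ]), array([551.3, -90.3,  52. ])]
[-0.1343  0.0328  0.0004]
```

```bash
python3 -m handwheel '[{"tx":-0.02,"ty":0.005,"tz":0,"ax":0,"ay":0,"az":1.3,"fingers":1},{"tx":-0.05,"ty":0.013,"tz":0,"ax":0,"ay":0,"az":1.3,"fingers":1},{"tx":-0.08,"ty":0.02,"tz":0,"ax":0,"ay":0,"az":1.3,"fingers":1},{"tx":-0.105,"ty":0.026,"tz":0,"ax":0,"ay":0,"az":1.3,"fingers":1},{"tx":-0.125,"ty":0.03,"tz":0,"ax":0,"ay":0,"az":1.3,"fingers":1},{"tx":-0.133,"ty":0.032,"tz":0,"ax":0,"ay":0,"az":1.3,"fingers":1},{"tx":-0.133,"ty":0.032,"tz":0.02,"ax":0,"ay":0,"az":1.3,"fingers":1},{"tx":-0.133,"ty":0.032,"tz":0.04,"ax":0,"ay":0,"az":1.3,"fingers":1},{"tx":-0.133,"ty":0.032,"tz":0.06,"ax":0,"ay":0,"az":1.3,"fingers":1},{"tx":-0.133,"ty":0.032,"tz":0.08,"ax":0,"ay":0,"az":1.3,"fingers":1},{"tx":-0.133,"ty":0.032,"tz":0.08,"ax":0,"ay":0,"az":1.3,"fingers":1}]' 60
python3 - <<'E'
from h import *
c=eyes.get_calibration("wrist");print(togo((475.5,-266,28)))
im=eyes.snapshot("wrist");cv2.imwrite("pics/w7.png",im[120:400,160:500])
print(proj("wrist",(475.5,-266,5),c)-[160,120],proj("wrist",(475.5,-266,14),c)-[160,120])
E
```

```text
t: 31.2
tool_pos: [472.8, -262.7, 85.0]
tool_rot: [-2.31, -2.118, 0.002]
ft_force: [-1.0, 0.5, -4.2]
gripper_width: 26.8
[-0.0033  0.0033  0.057 ]
[161.25171235  89.9923109 ] [161.33579849  93.79226529]
```

View pics/w7.png

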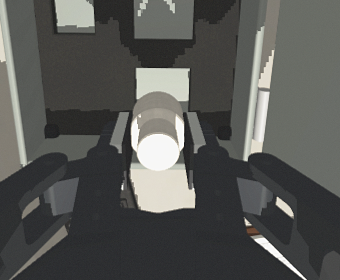

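Master hangs centred over its pocket (crop 162,94). Lower gently.

```bash
python3 -m handwheel '[{"tx":0,"ty":0,"tz":0,"ax":0,"ay":0,"az":0,"fingers":1},{"tx":0,"ty":0,"tz":0.012,"ax":0,"ay":0,"az":0,"fingers":1},{"tx":0,"ty":0,"tz":0.024,"ax":0,"ay":0,"az":0,"fingers":1},{"tx":0,"ty":0,"tz":0.034,"ax":0,"ay":0,"az":0,"fingers":1},{"tx":0,"ty":0,"tz":0.042,"ax":0,"ay":0,"az":0,"fingers":1},{"tx":0,"ty":0,"tz":0.048,"ax":0,"ay":0,"az":0,"fingers":1},{"tx":0,"ty":0,"tz":0.052,"ax":0,"ay":0,"az":0,"fingers":1},{"tx":0,"ty":0,"tz":0.054,"ax":0,"ay":0,"az":0,"fingers":1},{"tx":0,"ty":0,"tz":0.054,"ax":0,"ay":0,"az":0,"fingers":1}]' 60
python3 -m handwheel '[{"tx":0,"ty":0,"tz":0.001,"ax":0,"ay":0,"az":0,"fingers":1},{"tx":0,"ty":0,"tz":0.002,"ax":0,"ay":0,"az":0,"fingers":1},{"tx":0,"ty":0,"tz":0.003,"ax":0,"ay":0,"az":0,"fingers":1},{"tx":0,"ty":0,"tz":0.003,"ax":0,"ay":0,"az":0,"fingers":1}]' 60
```

```text
t: 32.0
tool_pos: [475.0, -265.8, 35.3]
tool_rot: [-2.316, -2.122, 0.0]
ft_force: [-0.2, -0.8, -1.9]
gripper_width: 26.9
t: 32.33
tool_pos: [475.4, -266.0, 32.9]
tool_rot: [2.316, 2.122, 0.0]
ft_force: [-0.1, -0.0, -3.0]
gripper_width: 26.8
```

```bash
python3 -m handwheel '[{"tx":0,"ty":0,"tz":0.001,"ax":0,"ay":0,"az":0,"fingers":1},{"tx":0,"ty":0,"tz":0.002,"ax":0,"ay":0,"az":0,"fingers":1},{"tx":0,"ty":0,"tz":0.003,"ax":0,"ay":0,"az":0,"fingers":1},{"tx":0,"ty":0,"tz":0.003,"ax":0,"ay":0,"az":0,"fingers":1}]' 60
python3 -m handwheel '[{"tx":0,"ty":0,"tz":0.001,"ax":0,"ay":0,"az":0,"fingers":1},{"tx":0,"ty":0,"tz":0.002,"ax":0,"ay":0,"az":0,"fingers":1},{"tx":0,"ty":0,"tz":0.002,"ax":0,"ay":0,"az":0,"fingers":1}]' 60
```

```text
t: 32.67
tool_pos: [475.1, -265.8, 29.5]
tool_rot: [-2.316, -2.122, 0.0]
ft_force: [0.2, 0.3, -2.1]
gripper_width: 27.2
t: 32.92
tool_pos: [475.4, -266.1, 28.2]
tool_rot: [2.316, 2.122, -0.0]
ft_force: [-2.4, 0.4, 2.3]
gripper_width: 26.9
```

Contact at the expected height. Release, rise, and head for the ring.

```bash
python3 -m handwheel '[{"tx":0,"ty":0,"tz":0,"ax":0,"ay":0,"az":0,"fingers":0.25},{"tx":0,"ty":0,"tz":0,"ax":0,"ay":0,"az":0,"fingers":0},{"tx":0,"ty":0,"tz":0,"ax":0,"ay":0,"az":0,"fingers":-0.1},{"tx":0,"ty":0,"tz":0,"ax":0,"ay":0,"az":0,"fingers":-0.1},{"tx":0,"ty":0,"tz":-0.03,"ax":0,"ay":0,"az":0,"fingers":-0.1},{"tx":0,"ty":0,"tz":-0.07,"ax":0,"ay":0,"az":0,"fingers":-0.1},{"tx":0,"ty":0,"tz":-0.11,"ax":0,"ay":0,"az":0,"fingers":-0.1},{"tx":0,"ty":0,"tz":-0.14,"ax":0,"ay":0,"az":0,"fingers":-0.1},{"tx":0,"ty":0,"tz":-0.14,"ax":0,"ay":0,"az":0,"fingers":-0.1}]' 60
python3 - <<'E'
from h import *
c=eyes.get_calibration("wrist");im=eyes.snapshot("wrist");cv2.imwrite("pics/w8.png",im)
cv2.imwrite("pics/w8c.png",im[100:340,180:480])
print(status.get_obs()['joint_pos'],tool()[1],togo((440,100,170)),togo((458.5,224,170)));print(proj("wrist",(475.4,-266,48),c)-[180,100],proj("wrist",(475.4,-266,5),c)-[180,100])
np.savez("w8.npz",m=c["mtx"],T=c["world_from_camera"])
E
```

```text
t: 33.67
tool_pos: [479.0, -268.5, 176.4]
tool_rot: [2.307, 2.114, 0.004]
ft_force: [1.1, -0.1, 1.3]
gripper_width: 47.2
[-6.04262285e-01  2.18001401e-02  1.72475488e+00  4.77855154e-07
  1.38596931e+00 -5.16853773e-01] [[ 0.08731405  0.99615288  0.00746268]
 [ 0.99617076 -0.08727703 -0.00515176]
 [-0.00448062  0.00788393 -0.99995888]] [ 0.363  -0.0699  0.0007] [ 4.882e-01 -6.230e-02  2.000e-04]
[131.49445515  87.1009187 ] [131.8100969   77.06553552]
```

View pics/w8c.png

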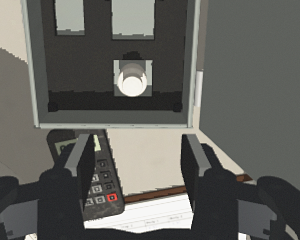

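Master stands upright in its pocket (pocket cols 113–152, rows 60–97; master about (132,78)). Off to the ring.

```bash
python3 -m handwheel '[{"tx":0.035,"ty":-0.005,"tz":0,"ax":0,"ay":0,"az":0,"fingers":-1},{"tx":0.075,"ty":-0.01,"tz":0,"ax":0,"ay":0,"az":0,"fingers":-1},{"tx":0.115,"ty":-0.015,"tz":0,"ax":0,"ay":0,"az":0,"fingers":-1},{"tx":0.155,"ty":-0.02,"tz":0,"ax":0,"ay":0,"az":0,"fingers":-1},{"tx":0.195,"ty":-0.025,"tz":0,"ax":0,"ay":0,"az":0,"fingers":-1},{"tx":0.235,"ty":-0.03,"tz":0,"ax":0,"ay":0,"az":0,"fingers":-1},{"tx":0.275,"ty":-0.035,"tz":0,"ax":0,"ay":0,"az":0,"fingers":-1},{"tx":0.315,"ty":-0.04,"tz":0,"ax":0,"ay":0,"az":0,"fingers":-1},{"tx":0.355,"ty":-0.045,"tz":0,"ax":0,"ay":0,"az":0,"fingers":-1},{"tx":0.395,"ty":-0.05,"tz":0,"ax":0,"ay":0,"az":0,"fingers":-1},{"tx":0.435,"ty":-0.055,"tz":0,"ax":0,"ay":0,"az":0,"fingers":-1},{"tx":0.47,"ty":-0.06,"tz":0,"ax":0,"ay":0,"az":0,"fingers":-1}]'
python3 -m handwheel '[{"tx":0.016,"ty":-0.002,"tz":0,"ax":0,"ay":0,"az":0,"fingers":-1},{"tx":0.016,"ty":-0.002,"tz":0,"ax":0,"ay":0,"az":0,"fingers":-1},{"tx":0.016,"ty":-0.002,"tz":0,"ax":0,"ay":0,"az":0,"fingers":-1},{"tx":0.016,"ty":-0.002,"tz":0,"ax":0,"ay":0,"az":0,"fingers":-1}]'
cat > blobs.py <<'E'
from h import *
import sys
th=int(sys.argv[1]);name=sys.argv[2]
c=eyes.get_calibration("wrist");im=eyes.snapshot("wrist");cv2.imwrite(f"pics/{name}.png",im)
print(status.get_obs()['joint_pos'],tool()[0]);print(tool()[1])
g=im.min(2);n,l,s,ce=cv2.connectedComponentsWithStats((g>th).astype(np.uint8))
for i in range(1,n):
    if s[i,4]>250:
        cs,_=cv2.findContours((l==i).astype(np.uint8),0,2);k=max(cs,key=cv2.contourArea);r=cv2.minAreaRect(k)
        print(s[i],np.round(r[0],1),np.round(r[1],1),r[2],np.round(ray("wrist",r[0],12,c),1),[np.round(ray("wrist",p,12,c)[:2]) for p in cv2.boxPoints(r)])
np.savez(name+".npz",m=c["mtx"],T=c["world_from_camera"])
print("ring",proj("wrist",(458.5,223.5,14),c))
E
python3 blobs.py 150 w9
```

```text
t: 34.72
tool_pos: [455.3, 209.8, 166.4]
tool_rot: [-2.315, -2.122, 0.002]
ft_force: [1.0, 0.4, 0.3]
gripper_width: 85.1
t: 35.05
tool_pos: [455.5, 222.7, 166.7]
tool_rot: [-2.316, -2.122, 0.003]
ft_force: [-0.3, 0.2, 0.3]
gripper_width: 85.4
[ 3.53249303e-01 -7.47734893e-02  1.83067846e+00 -4.57158548e-04
  1.38714701e+00  4.41586845e-01] [455.70528146 222.42398095 166.96631276]
[[ 8.81385832e-02  9.96107483e-01 -1.21370739e-03]
 [ 9.96107690e-01 -8.81397305e-02 -9.26562814e-04]
 [-1.02993199e-03 -1.12731733e-03 -9.99998834e-01]]
[ 299  164   42   41 1000] [319.5 184. ] [40. 41.] 90.0 [457.8 221.8  12. ] [array([439., 245.]), array([481., 241.]), array([478., 198.]), array([434., 202.])]
[306 237  56  13 403] [333.2 243.5] [55.1  7.4] 6.115502834320068 [467.4 152.2  12. ] [array([436., 154.]), array([438., 163.]), array([498., 150.]), array([497., 141.])]
ring [320.01819571 182.84477312]
```

View pics/w9.png

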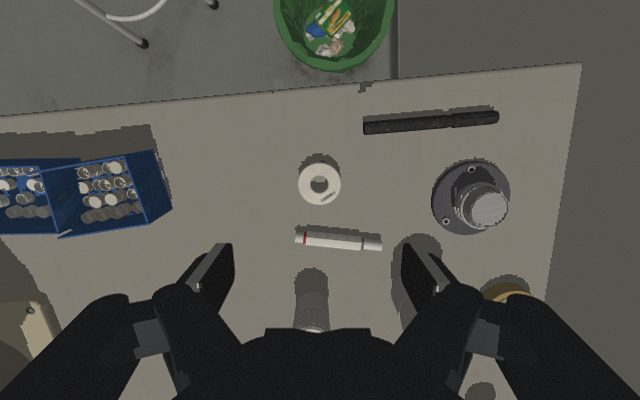

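Ring at (319,184), which gives world (458,222); the plug spans (295,237)–(382,245). Going down on the ring, tips a few mm above the bench.

```bash
python3 -m handwheel '[{"tx":0,"ty":0.002,"tz":0.03,"ax":0,"ay":0,"az":0,"fingers":-1},{"tx":0,"ty":0.002,"tz":0.06,"ax":0,"ay":0,"az":0,"fingers":-1},{"tx":0,"ty":0.002,"tz":0.09,"ax":0,"ay":0,"az":0,"fingers":-1},{"tx":0,"ty":0.002,"tz":0.12,"ax":0,"ay":0,"az":0,"fingers":-1},{"tx":0,"ty":0.002,"tz":0.14,"ax":0,"ay":0,"az":0,"fingers":-1},{"tx":0,"ty":0.002,"tz":0.154,"ax":0,"ay":0,"az":0,"fingers":-1},{"tx":0,"ty":0.002,"tz":0.154,"ax":0,"ay":0,"az":0,"fingers":-1},{"tx":0,"ty":0.002,"tz":0.154,"ax":0,"ay":0,"az":0,"fingers":0},{"tx":0,"ty":0.002,"tz":0.154,"ax":0,"ay":0,"az":0,"fingers":1},{"tx":0,"ty":0.002,"tz":0.154,"ax":0,"ay":0,"az":0,"fingers":1},{"tx":0,"ty":0.002,"tz":0.154,"ax":0,"ay":0,"az":0,"fingers":1},{"tx":0,"ty":0.002,"tz":0.154,"ax":0,"ay":0,"az":0,"fingers":1}]' 40
python3 -m handwheel '[{"tx":0,"ty":0,"tz":-0.02,"ax":0,"ay":0,"az":0,"fingers":1},{"tx":0,"ty":0,"tz":-0.05,"ax":0,"ay":0,"az":0,"fingers":1},{"tx":0,"ty":0,"tz":-0.09,"ax":0,"ay":0,"az":0,"fingers":1},{"tx":0,"ty":0,"tz":-0.12,"ax":0,"ay":0,"az":0,"fingers":1},{"tx":0,"ty":0,"tz":-0.15,"ax":0,"ay":0,"az":0,"fingers":1},{"tx":0,"ty":0,"tz":-0.15,"ax":0,"ay":0,"az":0,"fingers":1},{"tx":0,"ty":0,"tz":-0.15,"ax":0,"ay":0,"az":0,"fingers":1}]' 40
python3 - <<'E'
from h import *
f=np.load("w9.npz");c={"mtx":f["m"],"world_from_camera":f["T"]}
print("plug",[np.round(ray("wrist",p,10,c),1) for p in((295.5,237.5),(382,244.5))])
print(togo((445,-60,165)),togo((488.5,-130.5,165)),tool()[1])
im=eyes.snapshot("wrist");cv2.imwrite("pics/w10.png",im[120:360,200:440])
E
```

```text
t: 36.1
tool_pos: [459.3, 223.7, 15.9]
tool_rot: [2.315, 2.121, 0.004]
ft_force: [-3.6, -2.0, 8.1]
gripper_width: 42.4
t: 36.68
tool_pos: [459.9, 224.2, 167.2]
tool_rot: [2.314, 2.121, 0.01]
ft_force: [0.8, -0.1, -2.6]
gripper_width: 41.8
plug [array([425.9, 162.2,  10. ]), array([522.1, 145.3,  10. ])]
[-0.2844  0.0099  0.0015] [-0.3508  0.0594  0.0016] [[ 0.08720314  0.99617139  0.00617812]
 [ 0.99618673 -0.08721831  0.00222928]
 [ 0.00275959  0.00596016 -0.99997843]]
```

View pics/w10.png

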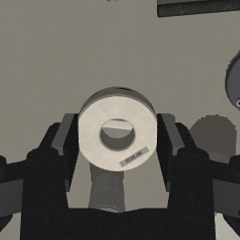

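Ring held level and centred (crop 118,128). Carry it to its pocket.

```bash
python3 -m handwheel '[{"tx":-0.03,"ty":0,"tz":0,"ax":0,"ay":0,"az":0,"fingers":1},{"tx":-0.06,"ty":0.005,"tz":0,"ax":0,"ay":0,"az":0,"fingers":1},{"tx":-0.095,"ty":0.01,"tz":0,"ax":0,"ay":0,"az":0,"fingers":1},{"tx":-0.13,"ty":0.015,"tz":0,"ax":0,"ay":0,"az":0,"fingers":1},{"tx":-0.165,"ty":0.02,"tz":0,"ax":0,"ay":0,"az":0,"fingers":1},{"tx":-0.2,"ty":0.025,"tz":0,"ax":0,"ay":0,"az":0,"fingers":1},{"tx":-0.235,"ty":0.03,"tz":0,"ax":0,"ay":0,"az":0,"fingers":1},{"tx":-0.27,"ty":0.035,"tz":0,"ax":0,"ay":0,"az":0,"fingers":1},{"tx":-0.3,"ty":0.045,"tz":0,"ax":0,"ay":0,"az":0,"fingers":1},{"tx":-0.325,"ty":0.055,"tz":0,"ax":0,"ay":0,"az":0,"fingers":1},{"tx":-0.342,"ty":0.06,"tz":0,"ax":0,"ay":0,"az":0,"fingers":1},{"tx":-0.349,"ty":0.061,"tz":0,"ax":0,"ay":0,"az":0,"fingers":1}]' 40
python3 -m handwheel '[{"tx":0,"ty":0,"tz":0,"ax":0,"ay":0,"az":0,"fingers":1},{"tx":0,"ty":0,"tz":0.02,"ax":0,"ay":0,"az":0,"fingers":1},{"tx":0,"ty":0,"tz":0.04,"ax":0,"ay":0,"az":0,"fingers":1},{"tx":0,"ty":0,"tz":0.06,"ax":0,"ay":0,"az":0,"fingers":1},{"tx":0,"ty":0,"tz":0.08,"ax":0,"ay":0,"az":0,"fingers":1},{"tx":0,"ty":0,"tz":0.1,"ax":0,"ay":0,"az":0,"fingers":1},{"tx":0,"ty":0,"tz":0.115,"ax":0,"ay":0,"az":0,"fingers":1},{"tx":0,"ty":0,"tz":0.125,"ax":0,"ay":0,"az":0,"fingers":1},{"tx":0,"ty":0,"tz":0.125,"ax":0,"ay":0,"az":0,"fingers":1}]' 40
python3 -c "
from h import *
print(togo((488.5,-130.5,23)),tool()[1])"
```

```text
t: 37.73
tool_pos: [487.3, -131.7, 161.8]
tool_rot: [-2.317, -2.118, 0.003]
ft_force: [0.9, 0.8, -1.8]
gripper_width: 41.8
t: 38.48
tool_pos: [485.7, -127.5, 35.7]
tool_rot: [-2.311, -2.12, 0.004]
ft_force: [-0.2, -0.6, -1.8]
gripper_width: 42.1
[-0.0028  0.0031  0.0127] [[ 0.08617632  0.99626615 -0.00523487]
 [ 0.99627832 -0.08616564  0.00223303]
 [ 0.00177363 -0.00540782 -0.9999838 ]]
```

```bash
python3 -m handwheel '[{"tx":0,"ty":0,"tz":0.004,"ax":0,"ay":0,"az":0,"fingers":1},{"tx":0,"ty":0,"tz":0.008,"ax":0,"ay":0,"az":0,"fingers":1},{"tx":0,"ty":0,"tz":0.011,"ax":0,"ay":0,"az":0,"fingers":1},{"tx":0,"ty":0,"tz":0.013,"ax":0,"ay":0,"az":0,"fingers":1},{"tx":0,"ty":0,"tz":0.013,"ax":0,"ay":0,"az":0,"fingers":1},{"tx":0,"ty":0,"tz":0.013,"ax":0,"ay":0,"az":0,"fingers":1}]' 40
```

```text
t: 38.98
tool_pos: [488.4, -129.7, 26.1]
tool_rot: [2.316, 2.122, 0.0]
ft_force: [0.1, -0.7, -1.4]
gripper_width: 41.7
```

```bash
python3 -m handwheel '[{"tx":0,"ty":0,"tz":0.002,"ax":0,"ay":0,"az":0,"fingers":1},{"tx":0,"ty":0,"tz":0.003,"ax":0,"ay":0,"az":0,"fingers":1},{"tx":0,"ty":0,"tz":0.003,"ax":0,"ay":0,"az":0,"fingers":1},{"tx":0,"ty":0,"tz":0.003,"ax":0,"ay":0,"az":0,"fingers":-0.15},{"tx":0,"ty":0,"tz":0.003,"ax":0,"ay":0,"az":0,"fingers":-0.25},{"tx":0,"ty":0,"tz":0.003,"ax":0,"ay":0,"az":0,"fingers":-0.3},{"tx":0,"ty":0,"tz":0.003,"ax":0,"ay":0,"az":0,"fingers":-0.3},{"tx":0,"ty":0,"tz":-0.04,"ax":0,"ay":0,"az":0,"fingers":-0.3},{"tx":0,"ty":0,"tz":-0.08,"ax":0,"ay":0,"az":0,"fingers":-0.3},{"tx":0,"ty":0,"tz":-0.12,"ax":0,"ay":0,"az":0,"fingers":-0.3},{"tx":0,"ty":0,"tz":-0.14,"ax":0,"ay":0,"az":0,"fingers":-0.3},{"tx":0,"ty":0,"tz":-0.14,"ax":0,"ay":0,"az":0,"fingers":-0.3}]' 40
python3 - <<'E'
from h import *
c=eyes.get_calibration("wrist");im=eyes.snapshot("wrist");cv2.imwrite("pics/w11.png",im)
np.savez("w11.npz",m=c["mtx"],T=c["world_from_camera"])
p=np.round(proj("wrist",(488.5,-130.5,5),c));print(p,togo((474,154,165)))
x,y=int(p[0]),int(p[1]);g=im[y-40:y+40,x-40:x+40].min(2)
n,l,s,ce=cv2.connectedComponentsWithStats((g>150).astype(np.uint8))
for i in range(1,n):
    if s[i,4]>100:print(s[i]+[x-40,y-40,0,0,0],ce[i]+[x-40,y-40],ray("wrist",ce[i]+[x-40,y-40],19,c))
E
```

```text
t: 39.98
tool_pos: [491.9, -130.9, 172.8]
tool_rot: [2.309, 2.116, 0.008]
ft_force: [1.0, -0.3, 0.1]
gripper_width: 55.4
[312. 180.] [ 0.2819 -0.0413  0.0038]
[272 146  80   2 158] [311.79746835 146.50632911] [491.58548528 -92.56133578  19.        ]
[ 288  159   50   46 1590] [312.43710692 183.38616352] [ 488.74718379 -130.70267958   19.        ]
```

Ring measured at (488.7,-130.7), which is its pocket's centre. Now the plug: turn by 85° on the way.

```bash
python3 -m handwheel '[{"tx":0.03,"ty":-0.01,"tz":0,"ax":0,"ay":0,"az":-7,"fingers":-0.5},{"tx":0.06,"ty":-0.02,"tz":0,"ax":0,"ay":0,"az":-14,"fingers":-0.5},{"tx":0.09,"ty":-0.03,"tz":0,"ax":0,"ay":0,"az":-21,"fingers":-0.5},{"tx":0.12,"ty":-0.035,"tz":0,"ax":0,"ay":0,"az":-28,"fingers":-0.5},{"tx":0.15,"ty":-0.039,"tz":0,"ax":0,"ay":0,"az":-35,"fingers":-0.5},{"tx":0.18,"ty":-0.039,"tz":0,"ax":0,"ay":0,"az":-42,"fingers":-0.5},{"tx":0.21,"ty":-0.039,"tz":0,"ax":0,"ay":0,"az":-49,"fingers":-0.5},{"tx":0.24,"ty":-0.039,"tz":0,"ax":0,"ay":0,"az":-56,"fingers":-0.5},{"tx":0.26,"ty":-0.039,"tz":0,"ax":0,"ay":0,"az":-63,"fingers":-0.5},{"tx":0.275,"ty":-0.039,"tz":0,"ax":0,"ay":0,"az":-70,"fingers":-0.5},{"tx":0.2815,"ty":-0.039,"tz":0,"ax":0,"ay":0,"az":-77,"fingers":-0.5},{"tx":0.2815,"ty":-0.039,"tz":0,"ax":0,"ay":0,"az":-84,"fingers":-0.5}]' 40
python3 -m handwheel '[{"tx":0,"ty":0,"tz":0,"ax":0,"ay":0,"az":-1,"fingers":-0.5},{"tx":0,"ty":0,"tz":0,"ax":0,"ay":0,"az":-1,"fingers":-0.5},{"tx":0,"ty":0,"tz":0,"ax":0,"ay":0,"az":-1,"fingers":-0.5}]'
python3 blobs.py 140 w12; python3 -c "
from h import *
im=cv2.imread('pics/w12.png');f=np.load('w12.npz');c={'mtx':f['m'],'world_from_camera':f['T']}
for q in ((425.9,162.2,10),(522,145.3,10),(474,154,16)):print(proj('wrist',q,c),proj('wrist',q,c)-[200,80])
cv2.imwrite('pics/w12c.png',cv2.resize(im[80:330,200:440],None,fx=2,fy=2))"
```

```text
t: 41.03
tool_pos: [472.8, 155.8, 163.9]
tool_rot: [-0.288, -3.126, 0.001]
ft_force: [0.6, -0.5, 0.2]
gripper_width: 63.8
t: 41.28
tool_pos: [473.5, 153.9, 164.8]
tool_rot: [-0.28, -3.128, 0.001]
ft_force: [0.3, 0.1, 0.3]
gripper_width: 64.0
[ 2.11205623e-01 -9.91427959e-02  1.85707019e+00 -1.38695760e-05
  1.38473781e+00 -1.18100690e+00] [473.62227076 153.90471671 165.10811881]
[[-9.84096189e-01  1.77633322e-01 -1.04585459e-03]
 [ 1.77633659e-01  9.84096655e-01 -2.38174495e-04]
 [ 9.86914275e-04 -4.20165589e-04 -9.99999425e-01]]
[ 183  149   45   45 1497] [204.9 171.7] [44.9 41.7] 14.03624439239502 [440.2  42.1  12. ] [array([450.,  10.]), array([412.,  33.]), array([430.,  73.]), array([470.,  52.])]
[309 148  13  60 725] [315.  177.5] [59. 12.] 90.0 [466.2 152.6  12. ] [array([435., 152.]), array([437., 164.]), array([499., 153.]), array([497., 141.])]
[ 41 225  35  37 597] [ 56.1 244.9] [41. 26.] 70.34617614746094 [ 490.7 -144.5   12. ] [array([ 470., -157.]), array([ 465., -127.]), array([ 512., -131.]), array([ 517., -163.])]
[245 289  32  48 999] [260.7 310.7] [46.1 29.3] 68.19859313964844 [615.2  59.4  12. ] [array([589.,  39.]), array([580.,  74.]), array([642.,  81.]), array([652.,  44.])]
ring [382.67565779 158.46915811]
[317.20990587 136.72307199] [117.20990587  56.72307199]
[317.5466045  227.15986204] [117.5466045  147.15986204]
[317.63357462 185.41975351] [117.63357462 105.41975351]
```

View pics/w12c.png

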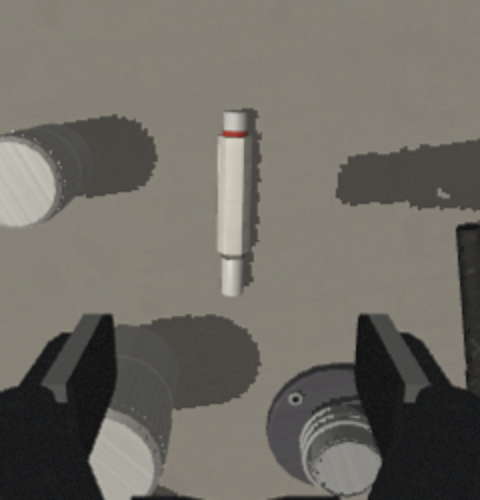

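The plug is vertical in the crop at col 233, rows 110–296, aligned with the tool and centred under it. Pick it.

```bash
python3 -m handwheel '[{"tx":0,"ty":-0.001,"tz":0.03,"ax":0,"ay":0,"az":0,"fingers":-0.5},{"tx":0,"ty":-0.001,"tz":0.06,"ax":0,"ay":0,"az":0,"fingers":-0.5},{"tx":0,"ty":-0.001,"tz":0.09,"ax":0,"ay":0,"az":0,"fingers":-0.5},{"tx":0,"ty":-0.001,"tz":0.12,"ax":0,"ay":0,"az":0,"fingers":-0.5},{"tx":0,"ty":-0.001,"tz":0.14,"ax":0,"ay":0,"az":0,"fingers":-0.5},{"tx":0,"ty":-0.001,"tz":0.152,"ax":0,"ay":0,"az":0,"fingers":-0.5},{"tx":0,"ty":-0.001,"tz":0.152,"ax":0,"ay":0,"az":0,"fingers":-0.3},{"tx":0,"ty":-0.001,"tz":0.152,"ax":0,"ay":0,"az":0,"fingers":0.2},{"tx":0,"ty":-0.001,"tz":0.152,"ax":0,"ay":0,"az":0,"fingers":1},{"tx":0,"ty":-0.001,"tz":0.152,"ax":0,"ay":0,"az":0,"fingers":1},{"tx":0,"ty":-0.001,"tz":0.152,"ax":0,"ay":0,"az":0,"fingers":1},{"tx":0,"ty":-0.001,"tz":0.152,"ax":0,"ay":0,"az":0,"fingers":1}]' 40
python3 -m handwheel '[{"tx":0,"ty":0,"tz":-0.02,"ax":0,"ay":0,"az":0,"fingers":1},{"tx":0,"ty":0,"tz":-0.05,"ax":0,"ay":0,"az":0,"fingers":1},{"tx":0,"ty":0,"tz":-0.09,"ax":0,"ay":0,"az":0,"fingers":1},{"tx":0,"ty":0,"tz":-0.12,"ax":0,"ay":0,"az":0,"fingers":1},{"tx":0,"ty":0,"tz":-0.15,"ax":0,"ay":0,"az":0,"fingers":1},{"tx":0,"ty":0,"tz":-0.15,"ax":0,"ay":0,"az":0,"fingers":1},{"tx":0,"ty":0,"tz":-0.15,"ax":0,"ay":0,"az":0,"fingers":1}]' 40
python3 - <<'E'
from h import *
print(togo((422,-158,165)),tool()[1])
im=eyes.snapshot("wrist");cv2.imwrite("pics/w13.png",im)
g=im.min(2)[120:330,270:370];n,l,s,ce=cv2.connectedComponentsWithStats((g>140).astype(np.uint8))
print([(s[i].tolist(),ce[i]) for i in range(1,n) if s[i,4]>100])
E
```

```text
t: 42.33
tool_pos: [475.5, 153.6, 15.9]
tool_rot: [0.274, 3.126, 0.001]
ft_force: [-1.0, -0.8, 5.3]
gripper_width: 14.8
t: 42.92
tool_pos: [475.9, 153.8, 167.3]
tool_rot: [0.274, 3.123, 0.003]
ft_force: [0.5, 0.1, -2.3]
gripper_width: 14.7
[-0.0012 -0.3164  0.0015] [[-0.98473474  0.17393727  0.00658196]
 [ 0.1739501   0.98475344  0.00142459]
 [-0.00623382  0.00254778 -0.99997732]]
[([36, 35, 19, 19, 311], array([44.8392283 , 43.86495177])), ([31, 58, 26, 50, 1059], array([44.25779037, 80.81586402])), ([34, 148, 22, 22, 410], array([ 44.91707317, 159.19756098])), ([38, 170, 15, 34, 460], array([ 44.98478261, 187.25217391]))]
```

Plug gripped and in line. Carry it to the plug pocket with the 85° turn.

```bash
python3 -m handwheel '[{"tx":0,"ty":-0.025,"tz":0,"ax":0,"ay":0,"az":7,"fingers":1},{"tx":0,"ty":-0.055,"tz":0,"ax":0,"ay":0,"az":14,"fingers":1},{"tx":0,"ty":-0.085,"tz":0,"ax":0,"ay":0,"az":21,"fingers":1},{"tx":0,"ty":-0.115,"tz":0,"ax":0,"ay":0,"az":28,"fingers":1},{"tx":0,"ty":-0.145,"tz":0,"ax":0,"ay":0,"az":35,"fingers":1},{"tx":0,"ty":-0.175,"tz":0,"ax":0,"ay":0,"az":42,"fingers":1},{"tx":-0.002,"ty":-0.205,"tz":0,"ax":0,"ay":0,"az":49,"fingers":1},{"tx":-0.004,"ty":-0.235,"tz":0,"ax":0,"ay":0,"az":56,"fingers":1},{"tx":-0.004,"ty":-0.265,"tz":0,"ax":0,"ay":0,"az":63,"fingers":1},{"tx":-0.004,"ty":-0.29,"tz":0,"ax":0,"ay":0,"az":70,"fingers":1},{"tx":-0.004,"ty":-0.308,"tz":0,"ax":0,"ay":0,"az":77,"fingers":1},{"tx":-0.004,"ty":-0.315,"tz":0,"ax":0,"ay":0,"az":84,"fingers":1}]' 40
python3 -m handwheel '[{"tx":0,"ty":0,"tz":0,"ax":0,"ay":0,"az":1,"fingers":1},{"tx":0,"ty":0,"tz":0,"ax":0,"ay":0,"az":1,"fingers":1},{"tx":0,"ty":0,"tz":0,"ax":0,"ay":0,"az":1,"fingers":1},{"tx":0,"ty":0,"tz":0,"ax":0,"ay":0,"az":1,"fingers":1}]' 40
python3 - <<'E'
from h import *
c=eyes.get_calibration("wrist");im=eyes.snapshot("wrist");cv2.imwrite("pics/w14.png",im)
np.savez("w14.npz",m=c["mtx"],T=c["world_from_camera"])
print(status.get_obs()["joint_pos"],tool(),togo((424,-158,60)))
# plug pocket edges: print a row profile across the floor where visible
f=np.load("w6.npz");d={"mtx":f["m"],"world_from_camera":f["T"]};g=cv2.imread("pics/w6.png").min(2)
for r in(170,185,200):
    row=g[r,262:322].astype(int);e=np.where(np.abs(np.diff(row))>30)[0]+262;print(r,e,[np.round(ray("wrist",(x+.5,r),5,d)[:2]) for x in e])
E
```

```text
t: 43.97
tool_pos: [421.3, -159.4, 161.9]
tool_rot: [-2.305, -2.131, 0.003]
ft_force: [-0.2, -0.0, -2.1]
gripper_width: 14.5
t: 44.3
tool_pos: [422.8, -156.7, 163.2]
tool_rot: [-2.311, -2.126, 0.0]
ft_force: [-0.3, -0.4, -1.5]
gripper_width: 14.7
[-4.68750312e-01 -2.34808160e-01  1.98035557e+00  1.85366423e-04
  1.39671894e+00 -3.84807842e-01] (array([ 422.96784655, -156.72517179,  163.39399629]), array([[ 8.38760870e-02,  9.96476057e-01, -5.18548367e-04],
       [ 9.96476103e-01, -8.38758477e-02,  4.67228738e-04],
       [ 4.22088567e-04, -5.55910374e-04, -9.99999756e-01]])) [-0.0012  0.0012  0.1034]
170 [276 277 304] [array([ 410., -116.]), array([ 411., -116.]), array([ 439., -118.])]
185 [276 277 304] [array([ 408., -133.]), array([ 409., -133.]), array([ 438., -135.])]
200 [277 278 304] [array([ 407., -150.]), array([ 408., -150.]), array([ 437., -152.])]
```

```bash
python3 -m handwheel '[{"tx":-0.001,"ty":0,"tz":0.02,"ax":4,"ay":0,"az":0,"fingers":1},{"tx":-0.001,"ty":0,"tz":0.04,"ax":8,"ay":0,"az":0,"fingers":1},{"tx":-0.001,"ty":0,"tz":0.06,"ax":12,"ay":0,"az":0,"fingers":1},{"tx":-0.001,"ty":0,"tz":0.08,"ax":12,"ay":0,"az":0,"fingers":1},{"tx":-0.001,"ty":0,"tz":0.095,"ax":12,"ay":0,"az":0,"fingers":1},{"tx":-0.001,"ty":0,"tz":0.11,"ax":12,"ay":0,"az":0,"fingers":1},{"tx":-0.001,"ty":0,"tz":0.12,"ax":12,"ay":0,"az":0,"fingers":1},{"tx":-0.001,"ty":0,"tz":0.128,"ax":12,"ay":0,"az":0,"fingers":1},{"tx":-0.001,"ty":0,"tz":0.132,"ax":12,"ay":0,"az":0,"fingers":1},{"tx":-0.001,"ty":0,"tz":0.132,"ax":12,"ay":0,"az":0,"fingers":1}]' 40
python3 -m handwheel '[{"tx":0,"ty":-0.0005,"tz":0.002,"ax":0,"ay":0,"az":0,"fingers":1},{"tx":0,"ty":-0.001,"tz":0.004,"ax":0,"ay":0,"az":0,"fingers":1},{"tx":0,"ty":-0.001,"tz":0.006,"ax":0,"ay":0,"az":0,"fingers":1},{"tx":0,"ty":-0.001,"tz":0.006,"ax":0,"ay":0,"az":0,"fingers":1},{"tx":0,"ty":-0.001,"tz":0.006,"ax":0,"ay":0,"az":0,"fingers":1}]' 40
```

```text
t: 45.18
tool_pos: [422.6, -158.3, 31.3]
tool_rot: [-2.196, -2.013, 0.212]
ft_force: [-0.6, 0.7, -0.9]
gripper_width: 14.6
t: 45.6
tool_pos: [420.8, -158.5, 26.4]
tool_rot: [-2.197, -2.013, 0.211]
ft_force: [0.2, -0.5, -0.5]
gripper_width: 14.9
```

```bash
python3 -m handwheel '[{"tx":0,"ty":0.001,"tz":0.001,"ax":0,"ay":0,"az":0,"fingers":1},{"tx":0,"ty":0.002,"tz":0.002,"ax":0,"ay":0,"az":0,"fingers":1},{"tx":0,"ty":0.002,"tz":0.002,"ax":0,"ay":0,"az":0,"fingers":1},{"tx":0,"ty":0.002,"tz":0.002,"ax":0,"ay":0,"az":0,"fingers":1}]' 40
python3 -m handwheel '[{"tx":0,"ty":0,"tz":0,"ax":0,"ay":0,"az":0,"fingers":0.5},{"tx":0,"ty":0,"tz":0,"ax":0,"ay":0,"az":0,"fingers":0.4},{"tx":0,"ty":0,"tz":0,"ax":0,"ay":0,"az":0,"fingers":0.35},{"tx":0,"ty":0,"tz":0,"ax":0,"ay":0,"az":0,"fingers":0.35}]' 40
```

```text
t: 45.93
tool_pos: [422.2, -158.6, 23.7]
tool_rot: [-2.197, -2.013, 0.212]
ft_force: [0.9, 0.7, -1.3]
gripper_width: 14.5
t: 46.27
tool_pos: [418.9, -158.2, 23.6]
tool_rot: [-2.192, -2.009, 0.218]
ft_force: [-13.3, 0.7, 10.8]
gripper_width: 27.2
```

```bash
python3 -m handwheel '[{"tx":0,"ty":-0.001,"tz":-0.005,"ax":0,"ay":0,"az":0,"fingers":0.35},{"tx":0,"ty":-0.003,"tz":-0.015,"ax":0,"ay":0,"az":0,"fingers":0.35},{"tx":0,"ty":-0.006,"tz":-0.03,"ax":0,"ay":0,"az":0,"fingers":0.35},{"tx":0,"ty":-0.012,"tz":-0.06,"ax":-4,"ay":0,"az":0,"fingers":0.35},{"tx":0,"ty":-0.02,"tz":-0.1,"ax":-8,"ay":0,"az":0,"fingers":0.35},{"tx":0,"ty":-0.028,"tz":-0.135,"ax":-12,"ay":0,"az":0,"fingers":0},{"tx":0,"ty":-0.028,"tz":-0.135,"ax":-12,"ay":0,"az":0,"fingers":0},{"tx":0,"ty":-0.028,"tz":-0.135,"ax":-12,"ay":0,"az":0,"fingers":0}]' 40
python3 - <<'E'
from h import *
c=eyes.get_calibration("wrist");w=eyes.snapshot("wrist");t=eyes.snapshot("top");s=eyes.snapshot("side")
cv2.imwrite("pics/w15.png",w);cv2.imwrite("pics/t15.png",t);cv2.imwrite("pics/s15.png",s);np.savez("w15.npz",m=c["mtx"],T=c["world_from_camera"])
print(tool(),status.get_obs()["joint_pos"])
P=[(488.5,-130.5,19),(476,-266,48),(421,-158,21),(421+.087*49,-158+49,14),(421-.087*49,-158-49,14)]
for p in P:print(np.round(proj("wrist",p,c)))
g=w.min(2);n,l,st,ce=cv2.connectedComponentsWithStats((g>140).astype(np.uint8))
for i in range(1,n):
    if st[i,4]>80:print(st[i],np.round(ce[i],1),np.round(ray("wrist",ce[i],17,c),1))
E
```

```text
t: 46.93
tool_pos: [425.1, -160.0, 167.0]
tool_rot: [2.31, 2.115, 0.006]
ft_force: [0.5, 0.0, 0.6]
gripper_width: 42.7
(array([ 422.44117304, -158.32763079,  161.00301513]), array([[ 8.72803545e-02,  9.96182363e-01, -1.68503296e-03],
       [ 9.96183660e-01, -8.72793606e-02,  6.54795241e-04],
       [ 5.05226871e-04, -1.73575306e-03, -9.99998366e-01]])) [-4.72178742e-01 -2.31239298e-01  1.98183605e+00 -1.86194467e-04
  1.39279438e+00 -3.84754486e-01]
[377. 150.]
[374. 287.]
[311. 183.]
[311. 134.]
[312. 226.]
[    0     0   286   337 61646] [125.2 125.3] [246.9 -85.2  17. ]
[ 353    0  121   96 5972] [416.7  33.3] [527.6 -29.4  17. ]
[  480     0   140   101 11685] [548.1  46.6] [647.5 -50.3  17. ]
[265  31  14  16 109] [271.8  38.5] [397.9 -22.5  17. ]
[348  30  10  17 117] [352.8  38.2] [470.3 -28.4  17. ]
[292  53  42  18 517] [312.6  62. ] [432.5 -44.8  17. ]
[289 102  51   5 242] [313.7 104.1] [430.2 -81.5  17. ]
[356 103  96   5 382] [405.5 104.9] [517.7 -89.8  17. ]
[430 103  28 176 889] [442.5 211.2] [ 557.3 -201.8   17. ]
[ 348  123   55   51 2017] [375.  149.5] [ 487.4 -129.8   17. ]
[ 298  130   29   96 2470] [311.8 177.8] [ 421.8 -153.1   17. ]
[451 131  13  40 274] [456.9 150.6] [ 569.3 -138.2   17. ]
[ 351  198   40   31 1144] [370.4 212.6] [ 480.5 -196.4   17. ]
[287 319  82  13 454] [337.  322.8] [ 435.5 -334.1   17. ]
[415 333  19  21 239] [421.8 344.2] [ 538.4 -376.1   17. ]
[421 360  47  40 692] [446.3 376.6] [ 571.1 -431.4   17. ]
[158 371  43  29 467] [179.1 384.7] [ 225.4 -410.8   17. ]
```

Run:
```python
import cv2,numpy as np
w=cv2.imread("pics/w15.png")[90:340,250:560];s=cv2.imread("pics/s15.png")[60:340,230:430]
a=cv2.resize(w,None,fx=1.6,fy=1.6,interpolation=cv2.INTER_CUBIC);b=cv2.resize(s,(286,400));cv2.imwrite("pics/comp.png",np.hstack([a,b]));print(a.shape)
```

```text
(400, 496, 3)
```

View pics/comp.png

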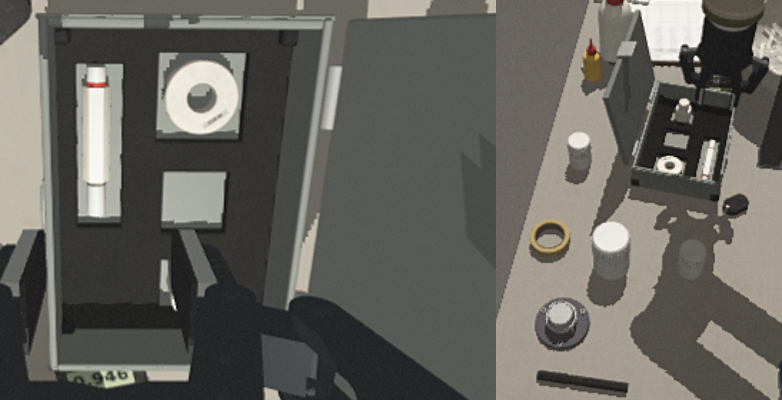

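Composite: plug in the front pocket (crop 97,140), ring flat in the back-left pocket (202,95), small-ring pocket empty (none on the bench), master standing back right, cap mouth down on the bench. All in place, so next is the lid: up and over behind it with shut fingers.

```bash
python3 -m handwheel '[{"tx":0,"ty":0,"tz":-0.035,"ax":0,"ay":0,"az":0,"fingers":1},{"tx":0,"ty":0,"tz":-0.075,"ax":0,"ay":0,"az":0,"fingers":1},{"tx":-0.005,"ty":0.02,"tz":-0.1,"ax":0,"ay":0,"az":0,"fingers":1},{"tx":-0.01,"ty":0.055,"tz":-0.1,"ax":0,"ay":0,"az":0,"fingers":1},{"tx":-0.015,"ty":0.09,"tz":-0.1,"ax":0,"ay":0,"az":0,"fingers":1},{"tx":-0.02,"ty":0.125,"tz":-0.1,"ax":0,"ay":0,"az":0,"fingers":1},{"tx":-0.025,"ty":0.16,"tz":-0.1,"ax":0,"ay":0,"az":0,"fingers":1},{"tx":-0.03,"ty":0.19,"tz":-0.1,"ax":0,"ay":0,"az":0,"fingers":1},{"tx":-0.031,"ty":0.21,"tz":-0.1,"ax":0,"ay":0,"az":0,"fingers":1},{"tx":-0.031,"ty":0.216,"tz":-0.1,"ax":0,"ay":0,"az":0,"fingers":1},{"tx":-0.031,"ty":0.216,"tz":-0.1,"ax":0,"ay":0,"az":0,"fingers":1}]' 40
python3 - <<'E'
from h import *
print(tool(),status.get_obs()["joint_pos"])
for n in("side","top"):
    im=eyes.snapshot(n);cv2.imwrite(f"pics/{n}_lid.png",im)
# lid corners in first side picture (seen: top edge about (328,66)-(340,128))
f=cv2.imread("pics/side0.png")
for th in(1.7,1.8,1.9):
    p=lambda r,y:(540-.087*0+r*-np.cos(th)*.996+.087*y, -200+.996*y-r*-np.cos(th)*.087,52+r*np.sin(th))
    print(th,[np.round(proj("side",p(160,y))) for y in(-111,111)],[np.round(proj("top",p(160,y))) for y in(-111,111)])
E
```

```text
t: 48.0
tool_pos: [635.6, -207.8, 257.8]
tool_rot: [-2.312, -2.12, 0.004]
ft_force: [-0.4, 0.9, 0.6]
gripper_width: -0.1
(array([ 635.60663491, -207.82108401,  257.7817915 ]), array([[ 0.08656766,  0.99623167, -0.00533857],
       [ 0.99624451, -0.0865571 ,  0.0021782 ],
       [ 0.0017079 , -0.00550709, -0.99998338]])) [-3.92631206e-01  3.15864848e-01  1.24186517e+00 -3.02002296e-05
  1.58962843e+00 -3.05960118e-01]
1.7 [array([338.,  67.]), array([317., 130.])] [array([474., 181.]), array([372., 174.])]
1.8 [array([332.,  67.]), array([310., 130.])] [array([474., 174.]), array([373., 167.])]
1.9 [array([326.,  68.]), array([303., 130.])] [array([474., 167.]), array([373., 161.])]
```

```bash
python3 -m handwheel '[{"tx":0,"ty":0,"tz":0.03,"ax":0,"ay":0,"az":0,"fingers":1},{"tx":0,"ty":0,"tz":0.06,"ax":0,"ay":0,"az":0,"fingers":1},{"tx":0,"ty":0,"tz":0.074,"ax":0,"ay":0,"az":0,"fingers":1},{"tx":0,"ty":0,"tz":0.074,"ax":0,"ay":0,"az":0,"fingers":1},{"tx":0,"ty":-0.012,"tz":0.074,"ax":0,"ay":0,"az":0,"fingers":1},{"tx":0,"ty":-0.022,"tz":0.074,"ax":0,"ay":0,"az":0,"fingers":1},{"tx":0,"ty":-0.032,"tz":0.074,"ax":0,"ay":0,"az":0,"fingers":1},{"tx":0,"ty":-0.042,"tz":0.074,"ax":0,"ay":0,"az":0,"fingers":1},{"tx":0,"ty":-0.05,"tz":0.074,"ax":0,"ay":0,"az":0,"fingers":1},{"tx":0,"ty":-0.05,"tz":0.074,"ax":0,"ay":0,"az":0,"fingers":1}]' 40
```

```text
t: 48.93
tool_pos: [585.2, -204.3, 190.0]
tool_rot: [2.315, 2.12, 0.001]
ft_force: [0.3, 0.2, 0.4]
gripper_width: 0.0
```

```bash
python3 -m handwheel '[{"tx":0,"ty":-0.009,"tz":0,"ax":0,"ay":0,"az":0,"fingers":1},{"tx":0,"ty":-0.018,"tz":0,"ax":0,"ay":0,"az":0,"fingers":1},{"tx":0,"ty":-0.027,"tz":0,"ax":0,"ay":0,"az":0,"fingers":1},{"tx":0,"ty":-0.036,"tz":0,"ax":0,"ay":0,"az":0,"fingers":1},{"tx":0,"ty":-0.046,"tz":0.001,"ax":0,"ay":0,"az":0,"fingers":1},{"tx":0,"ty":-0.055,"tz":0.002,"ax":0,"ay":0,"az":0,"fingers":1},{"tx":0,"ty":-0.065,"tz":0.004,"ax":0,"ay":0,"az":0,"fingers":1},{"tx":0,"ty":-0.074,"tz":0.007,"ax":0,"ay":0,"az":0,"fingers":1},{"tx":0,"ty":-0.083,"tz":0.011,"ax":0,"ay":0,"az":0,"fingers":1},{"tx":0,"ty":-0.092,"tz":0.015,"ax":0,"ay":0,"az":0,"fingers":1},{"tx":0,"ty":-0.101,"tz":0.02,"ax":0,"ay":0,"az":0,"fingers":1},{"tx":0,"ty":-0.109,"tz":0.026,"ax":0,"ay":0,"az":0,"fingers":1}]' 40
python3 - <<'E'
from h import *
im=eyes.snapshot("side");cv2.imwrite("pics/side_lid2.png",im);print(tool()[0])
E
```

```text
t: 49.93
tool_pos: [477.3, -194.6, 162.8]
tool_rot: [2.315, 2.121, 0.001]
ft_force: [0.5, -0.6, 1.5]
gripper_width: 0.3
[ 475.51294741 -194.25198228  161.10439549]
```

```bash
python3 -m handwheel '[{"tx":0,"ty":-0.008,"tz":0.006,"ax":0,"ay":0,"az":0,"fingers":1},{"tx":0,"ty":-0.015,"tz":0.0125,"ax":0,"ay":0,"az":0,"fingers":1},{"tx":0,"ty":-0.021,"tz":0.02,"ax":0,"ay":0,"az":0,"fingers":1},{"tx":0,"ty":-0.027,"tz":0.0275,"ax":0,"ay":0,"az":0,"fingers":1},{"tx":0,"ty":-0.032,"tz":0.036,"ax":0,"ay":0,"az":0,"fingers":1},{"tx":0,"ty":-0.037,"tz":0.044,"ax":0,"ay":0,"az":0,"fingers":1},{"tx":0,"ty":-0.041,"tz":0.052,"ax":0,"ay":0,"az":0,"fingers":1},{"tx":0,"ty":-0.044,"tz":0.06,"ax":0,"ay":0,"az":0,"fingers":1},{"tx":0,"ty":-0.046,"tz":0.067,"ax":0,"ay":0,"az":0,"fingers":1},{"tx":0,"ty":-0.047,"tz":0.073,"ax":0,"ay":0,"az":0,"fingers":1},{"tx":0,"ty":-0.048,"tz":0.078,"ax":0,"ay":0,"az":0,"fingers":1},{"tx":0,"ty":-0.048,"tz":0.078,"ax":0,"ay":0,"az":0,"fingers":1}]' 40
```

```text
t: 50.98
tool_pos: [428.3, -189.8, 82.2]
tool_rot: [-2.315, -2.121, 0.001]
ft_force: [-0.4, -0.5, 0.3]
gripper_width: 0.3
```

```bash
python3 -m handwheel '[{"tx":0,"ty":-0.005,"tz":0.002,"ax":0,"ay":0,"az":0,"fingers":1},{"tx":0,"ty":-0.01,"tz":0.004,"ax":0,"ay":0,"az":0,"fingers":1},{"tx":0,"ty":-0.01,"tz":0.006,"ax":0,"ay":0,"az":0,"fingers":1},{"tx":0,"ty":-0.01,"tz":0.006,"ax":0,"ay":0,"az":0,"fingers":1}]' 40
python3 -m handwheel '[{"tx":0,"ty":0,"tz":0.002,"ax":0,"ay":0,"az":0,"fingers":1},{"tx":0,"ty":0,"tz":0.004,"ax":0,"ay":0,"az":0,"fingers":1},{"tx":0,"ty":0,"tz":0.006,"ax":0,"ay":0,"az":0,"fingers":1},{"tx":0,"ty":0,"tz":0.006,"ax":0,"ay":0,"az":0,"fingers":1}]' 40
python3 -m handwheel '[{"tx":0,"ty":0,"tz":0.001,"ax":0,"ay":0,"az":0,"fingers":1},{"tx":0,"ty":0,"tz":0.003,"ax":0,"ay":0,"az":0,"fingers":1},{"tx":0,"ty":0,"tz":0.003,"ax":0,"ay":0,"az":0,"fingers":1}]' 40
```

```text
t: 51.32
tool_pos: [418.8, -189.4, 77.7]
tool_rot: [-2.317, -2.122, 0.0]
ft_force: [-1.1, -0.0, 0.2]
gripper_width: 0.1
t: 51.65
tool_pos: [419.4, -189.8, 72.1]
tool_rot: [2.316, 2.122, -0.0]
ft_force: [-1.1, -0.2, 1.5]
gripper_width: -0.0
t: 51.9
tool_pos: [419.7, -189.7, 70.3]
tool_rot: [2.316, 2.122, 0.0]
ft_force: [-7.3, 3.6, 18.1]
gripper_width: -0.1
```

```bash
python3 -m handwheel '[{"tx":0,"ty":0,"tz":0.001,"ax":0,"ay":0,"az":0,"fingers":1},{"tx":0,"ty":0,"tz":0.002,"ax":0,"ay":0,"az":0,"fingers":1},{"tx":0,"ty":0,"tz":0.002,"ax":0,"ay":0,"az":0,"fingers":1}]' 40
python3 - <<'E'
from h import *
im=eyes.snapshot("side");cv2.imwrite("pics/side_lid3.png",im)
E
python3 -m handwheel '[{"tx":0,"ty":0,"tz":-0.03,"ax":0,"ay":0,"az":0,"fingers":1},{"tx":0,"ty":0,"tz":-0.07,"ax":0,"ay":0,"az":0,"fingers":1},{"tx":0,"ty":0,"tz":-0.11,"ax":0,"ay":0,"az":0,"fingers":1},{"tx":0.04,"ty":0,"tz":-0.11,"ax":0,"ay":0,"az":0,"fingers":1},{"tx":0.08,"ty":0,"tz":-0.11,"ax":0,"ay":0,"az":0,"fingers":1},{"tx":0.12,"ty":0,"tz":-0.11,"ax":0,"ay":0,"az":0,"fingers":1},{"tx":0.16,"ty":0,"tz":-0.11,"ax":0,"ay":0,"az":0,"fingers":1},{"tx":0.2,"ty":0,"tz":-0.11,"ax":0,"ay":0,"az":0,"fingers":1},{"tx":0.2,"ty":0,"tz":-0.11,"ax":0,"ay":0,"az":0,"fingers":1}]' 40
python3 - <<'E'
from h import *
for n in("wrist","side","top"):cv2.imwrite(f"pics/{n}_end.png",eyes.snapshot(n))
c=eyes.get_calibration("wrist");np.savez("wend.npz",m=c["mtx"],T=c["world_from_camera"]);print(tool()[0])
for th in(0,.055):
    p=lambda r,y,h:(540-r*np.cos(th)*.996+.087*y, -200+.996*y+r*np.cos(th)*.087,52+h+r*np.sin(th))
    print(th,[[np.round(proj(n,p(160,y,h)),1).tolist() for y in(-111,111) for h in(0,10)] for n in("side","wrist")])
E
```

```text
t: 52.15
tool_pos: [419.8, -189.8, 69.9]
tool_rot: [2.316, 2.122, -0.0]
ft_force: [-16.6, 7.7, 37.0]
gripper_width: 0.1
t: 52.95
tool_pos: [436.6, 16.2, 176.5]
tool_rot: [-2.309, -2.128, -0.004]
ft_force: [0.4, -0.1, -0.3]
gripper_width: 0.2
[436.5627865   10.21585081 176.32382966]
0 [[[400.9, 125.4], [401.5, 122.8], [390.1, 189.0], [390.6, 186.5]], [[285.5, 430.4], [284.7, 439.2], [279.4, 274.4], [278.2, 279.9]]]
0.055 [[[401.4, 123.1], [402.0, 120.4], [390.5, 186.8], [391.0, 184.3]], [[285.0, 438.1], [284.1, 447.4], [278.6, 279.2], [277.2, 285.0]]]
```

The stop was rigid: force rose from 18 to 37 N over 0.4 mm, with the tip at 62 mm, the height of a shut lid. No picture views are left, so I'll make a quick numeric check of the bystanders and then hand in.

Run:
```python
from h import *
from workcell import bot
a,b=cv2.imread("pics/top0.png"),cv2.imread("pics/top_end.png")
for n,(u,v,r) in{"tape":(310,148,16),"marker":(224,188,28),"smallcap":(305,238,14)}.items():
    A,B=[cv2.cvtColor(i,6)[v-r:v+r,u-r:u+r].astype(np.float32) for i in(a,b)]
    print(n,cv2.absdiff(A,B).mean(),cv2.phaseCorrelate(A,B))
g=b.min(2);p=proj("top",(560.5,74.7,86));x,y=map(int,p);k=g[y-14:y+14,x-14:x+14];ij=np.argwhere(k>150)
print("cap",p,ij.mean(0)[::-1]+[x-14,y-14] if len(ij) else None)
bot.job_done();print(status.get_obs()["t"])
```

```text
tape 4.948242 ((-0.06915703260480299, -0.11045191148629385), 0.8580164164304733)
marker 15.145409 ((-0.09419239908983101, -0.018314583160741194), 0.6346209001541138)
smallcap 27.52551 ((-1.5469803079016025, 0.5121804489127584), 0.26630957735909355)
cap [299.36782833 186.23253075] [299.85918854 186.2673031 ]
the job is handed in; nothing more can be done
the job is handed in; nothing more can be done
```

I handed the job in at about 53 s of the 210 s allowed. My checks on every requirement passed, but no verdict is reported.

**What I did**
- **Cap:** I unscrewed it in three strokes (840° in all), lifted it straight up and stood it mouth down at about (560, 75) mm, roughly 128 mm from the stand.
- **Master:** it stands upright in its pocket.
- **Gauges:** the large ring and the plug lie in their own pockets. No small ring was visible on the bench, so its pocket is empty.
- **Lid:** I closed it and pressed it past the catch.

**Last checks**
- **Case contents:** the last picture before closing showed the master upright and the ring and plug in their pockets. The ring measured within 1 mm of its pocket's centre as I had measured it.
- **Lid:** under the last press the force rose from 18 to 37 N over 0.4 mm, with the fingertips at 62 mm, the height of a shut lid. I judged it shut from this alone, because the viewer had reached its 16-picture limit. That last push was harder than needed.
- **Cap:** in the last top image it is within 1 pixel of where I set it down.
- **Marker and tape roll:** image shift was about 0.1 pixel, so they did not move.

**Weaker points**
- The same image test on the small look-alike cap near (433, 65) correlated poorly. I put that down to the arm or its shadow over it. The gripper never came down to its height nearby.
- When I released the plug, a finger pushed against the case with about 17 N. The plug still lay flat in its pocket afterwards.

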